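Clamp a plastic test bar on an ATR stage with its slip-clutch knob

ROBOT

A 7-joint arm with a two-finger parallel gripper is mounted at the origin on a cart in front of the work surface, level with it; the furniture and walls round the work are solid. World frame = base frame: x ahead of the robot, y to its left, z up, the work surface at z = 0. Lengths are in m, angles in rad, forces in N, time in s.
With the tool pointing down it reaches from about 0.4 to 0.925 m from the base axis. Payload 4.1 kg.
Tool frame: the origin (TCP) lies midway between the tips of the shut fingers; the grasp point (between the pads) lies 19 mm behind it; z points along the fingers, y is the line along which they close (so a half turn about z gives the same grasp; the last joint's range is limited). The gripper opens to 85 mm and grips with 20 to 120 N. Pads are 22 mm wide; open, the fingers measure 114 mm over their backs; the gripper's body (76 mm by 85 mm) begins 54 mm behind the grasp point. The pads swing forward as they close: fully open they stand 13 mm farther back than shut.
Start: joints at [1.05, 0.398, 0.045, 1.537, -0.019, 1.207, -0.051], TCP at [0.266, -0.593, 0.231] pointing down, gripper open.
Joint ranges: [-2.82, 2.82], [-0.49, 2.23], [-1.37, 1.46], [0, 2.46], [-1.36, 4.5], [0.23, 2], [-2.94, 2.94]. Speed limits (rad/s): [2.57, 2.57, 3.14, 3.14, 3.14, 3.14, 3.14].

INTERFACE

Orientations are given as a unit quaternion [x, y, z, w].
In Python, from cell import telemetry, imaging, bot gives the robot as it stands.
- The arm moves only by the shell command python3 -m pendant 'ROWS' [OPENING]. ROWS is JSON, a list of rows, each a list of 6 numbers: the shift along the world's x, y, z in units of 50 mm (1.0 is 50 mm), then the turn, a rotation vector about the world's x, y, z in units of 6 degrees (1.0 is 6 degrees). In form: [[x, y, z, ax, ay, az], ...]. A call has 1 to 20 rows; each row shifts and turns the commanded pose from where the row before left it; what a row does not reach is not made up. A row lasts 1/10 s, in which the tool goes at most 50 mm and 8.59 degrees, less where a joint would pass 70% of its speed; a pose out of reach is approached as far as the arm can. A call is refused whole if a number of a shift passes 1 or a number of a turn 1, either way. A call with a gripper value outside its range is refused whole. OPENING is the closure, from -1 (fully open) to 1 (shut), set as the call begins (- or left out, the last holds). The fingers move at their own pace and stop on an object; the grip force is fixed at half the most. Time passes only in rows, so rows that do not move let the fingers close. It gives the time, the measured TCP pose, the force, the opening and the grip force at its end, in the units of the state.
- telemetry.get_state(): the state, without advancing time (a new reading comes with each control period).
- imaging.snapshot(name): name is "side" or "top" or "wrist"; returns a dict with "image" (420x560x3 uint8, red, green, blue), "intrinsics" (3x3 intrinsics, pixels), "extrinsics" (4x4, takes a point from world to camera coordinates); the wrist camera has in their place "tool_from_camera" (4x4, takes a point from camera to tool coordinates, whose origin is the TCP and whose axes are the flange's). Camera axes: x right, y up, looking along -z (the intrinsics and any distortion apply to the point x, -y, -z); pixel columns grow to the right and rows downward; lengths in m; the calibration is good to about 2 mm. A picture is of the moment at which its call begins: read the wrist's pose just before it. There is no depth.
- bot.finish_job(): hands the job in; it is judged then, once.
The state is a dict: "time_s": time; "qpos": joint angles; "qd": joint speeds; "joint_efforts": joint torques, N m; "position": TCP position; "tool_rot": TCP orientation; "wrist_force": force on the tool from outside, world axes, zero at the start; "torque": the same for the moment, N m; "opening": finger opening in m; "gripper_force": force on a finger pad.
Only numpy, scipy, OpenCV 4.12 (cv2) and the standard library are available. Lean on these libraries where they do the work, as an engineer would, in place of code of your own. Each camera call takes 0.05 s, during which the arm holds its last target. There are 200 camera calls.

TASK

Clamp the plastic test bar that lies loosely on the plate of the small ATR stage in the fume hood, just round the left of the hood's corner post, for its measurement: slide it straight in under the press, gently, until its end butts fully home against the back stop, so that it covers the crystal. Then turn the black knob on top clockwise until its slip clutch clicks, and stop at the first or second click (three at the very most, more wears the clutch), leaving the bar clamped. Never push hard on the bar, the stop or the crystal, and leave everything else on the bench where it is.

Things in the scene. Friction and masses are not known exactly. Their poses are not given: they have to be found in the camera images.
- test_bar: The work piece, loose on the stage plate: white moulded plastic test bar, 80 x 13 x 6 mm, about 14 g, both square ends alike. It starts flat on the plate, pointing roughly front to back, one end 10 to 22 mm short of the back stop. Origin: centre of its underside; x along its length, z up.
- atr_base: ATR sampling stage, fixed, on the front sill of the fume hood; the hood's corner post and end wall stand between it and the robot, so reach in round the post's left (+y) side. White housing, x -78 (front, open end) to +52 mm (back), y +-41 mm; plate on top at z = 30 mm, press over its back part. Origin on the press axis at bench height; x front to back, z up. Bar home: middle at x = -28, y = 0.
- stage_plate: Aluminium top plate, top at z = 30 mm, with the steel back stop on it: front face at x = +12 mm, 34 mm wide (y), 8 mm thick, 7 mm high. Fixed; origin and axes as atr_base.
- crystal (a point): Centre of the small round crystal, flush in the plate's top, straight under the press tip and 12 mm in front of the back stop.
- press_head: The press: column behind the stop and arm over the crystal (x -17 to +51, y +-17, z 52 to 70 mm); origin and axes as atr_base. Under the arm the sprung steel press tip, 8 mm across, starting 9 to 12 mm above the plate, clear of the bar. Knob clockwise lowers it 3.2 mm per rad; on the bar its spring gives about 1.7 mm until the clutch slips, at about 23 N. It stays put when let go.
- knob_center (a point): Middle of the black ribbed round knob on its upright axis, 88 mm above the bench; knob 36 mm across, z = 77 to 99 mm, stays at this height. Turning takes about 0.22 N m with the tip free, rising on the bar to about 0.30, where the clutch slips: over the next 20 degrees the moment falls through zero to about -0.2, then jumps back up: one click.
- sleeve: Steel screw sleeve: collar 25 mm across just under the knob (z 70 to 76 mm) with a dark line. Turns with the knob; stands still while the clutch slips. Origin on the press axis at bench height; x towards its line, z up.
- knob_mark (a point): White index line on the knob's top, 15.5 mm from the axis, 99 mm above the bench. Starts above the sleeve's line; each click shifts it 20 degrees clockwise from that.
- timer: Bystander: small white timer, 62 x 66 x 20 mm, flat on the bench. Origin: centre of underside.
- vial_5: Bystander: glass vial with screw cap, 28 mm wide, 60 mm high. Origin: centre of underside.
- tweezers: Bystander: steel tweezers, 124 mm long, flat on the bench. Origin: centre of underside.
- spanner: Bystander: open-ended spanner, 149 mm long, flat on the bench. Origin: centre of underside.
- spare_bar: Bystander, not the work piece: thinner bar 80 x 10 x 4 mm, flat on the bench. Origin: centre of underside.

How it is judged:
By the outcome, as a careful person would: the job done as asked, in the order asked, and still so for the second after the job is handed in, with the robot touching nothing.
It also fails if it takes over 70 s, if anything falls off the work surface, if the arm or the gripper's body presses on something with over 40 N, if the wrist force passes 120 N, or if a joint passes its speed limit or range.

## Working session

There is one attempt and no reset: what is moved stays moved. The work goes in short steps, Python scripts to look and compute and a shell command to move; the robot and the scene stay as the last step left them, time stands still between calls to the robot, and variables do not carry over. Pictures are saved under pics/ and viewed, at most 10 in all, crops included, and the job is handed in when it is done.

```bash
mkdir -p pics
cat > h.py <<'E'
import numpy as np,cv2
from cell import telemetry,imaging,bot
from scipy.spatial.transform import Rotation as R
def cam(n):
    s=telemetry.get_state(); d=imaging.snapshot(n); K=np.array(d["intrinsics"])
    if n=="wrist":
        T=np.eye(4);T[:3,:3]=R.from_quat(s["tool_rot"]).as_matrix();T[:3,3]=s["position"]
        W=T@np.array(d["tool_from_camera"])
    else: W=np.linalg.inv(np.array(d["extrinsics"]))
    return d["image"],K,W
def save(n,f,crop=None,sc=1):
    im,K,W=cam(n); np.savez(f"pics/{f}.npz",K=K,W=W,im=im)
    if crop: im=im[crop[1]:crop[3],crop[0]:crop[2]]
    cv2.imwrite(f"pics/{f}.png",cv2.resize(im[:,:,::-1],None,fx=sc,fy=sc,interpolation=cv2.INTER_CUBIC))
def ray(K,W,u,v):
    d=W[:3,:3]@np.array([(u-K[0,2])/K[0,0],-(v-K[1,2])/K[1,1],-1]); return W[:3,3],d
def onz(f,u,v,z):
    a=np.load(f"pics/{f}.npz"); o,d=ray(a["K"],a["W"],u,v); return (o+d*(z-o[2])/d[2])
def proj(f,p):
    a=np.load(f"pics/{f}.npz"); K,W=a["K"],a["W"]; c=W[:3,:3].T@(np.array(p)-W[:3,3]); return K[0,0]*c[0]/-c[2]+K[0,2],K[1,1]*c[1]/c[2]+K[1,2]
E
python3 - <<'E'
from h import *
for n in("top","side"):
    save(n,n+"0",sc=1.4)
    a=np.load(f"pics/{n}0.npz");print(n,a["W"].round(3),a["K"].round(1))
print(telemetry.get_state(),imaging.snapshot("top").keys())
E
```

```text
top [[-0.41   0.888 -0.208  0.274]
 [-0.912 -0.401  0.086  0.481]
 [-0.007  0.225  0.974  0.919]
 [ 0.     0.     0.     1.   ]] [[443.1   0.  276.3]
 [  0.  443.1 202.7]
 [  0.    0.    1. ]]
side [[-0.915  0.188 -0.358  0.148]
 [-0.404 -0.458  0.792  1.109]
 [-0.016  0.869  0.495  0.517]
 [ 0.     0.     0.     1.   ]] [[445.1   0.  271.1]
 [  0.  445.1 208.5]
 [  0.    0.    1. ]]
{'time_s': 0.1, 'qpos': array([ 1.05000483,  0.39912534,  0.04503601,  1.53774448, -0.01867141,
        1.20692809, -0.05072765]), 'qd': array([-0.00147401, -0.00106327, -0.00018052, -0.00266697, -0.00012185,
        0.00026399, -0.00043285]), 'joint_efforts': array([ 4.68266546e-03, -4.76257217e+01,  1.37014925e+00, -2.54948008e+01,
        1.18984652e-02,  4.98824258e-03,  1.12322789e-05]), 'position': array([ 0.26588673, -0.59250207,  0.23036688]), 'tool_rot': array([ 9.77833457e-01,  2.09382267e-01, -2.59480351e-04, -8.53695356e-04]), 'wrist_force': array([0.48991999, 0.45195471, 0.67875702]), 'torque': array([0.00629093, 0.0071358 , 0.00798941]), 'gripper_force': 0.0, 'opening': 0.08564185310342072} dict_keys(['image', 'intrinsics', 'extrinsics'])
```

View pics/top0.png

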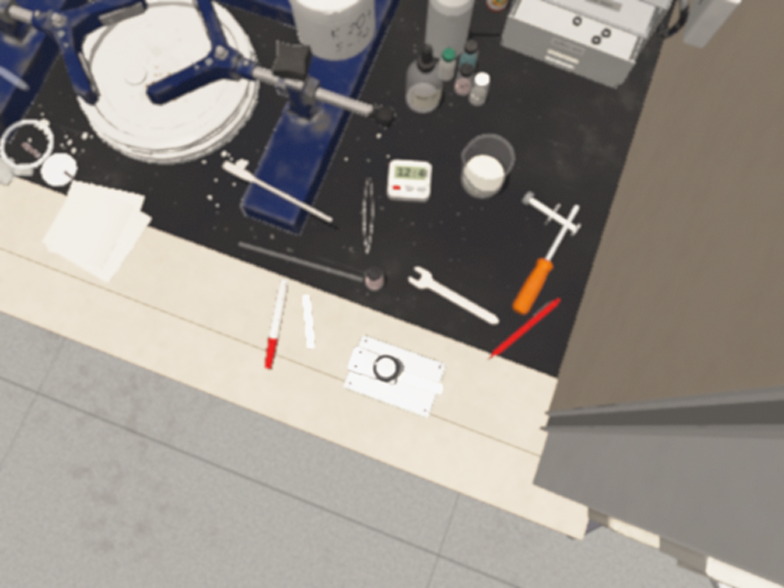

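View pics/side0.png

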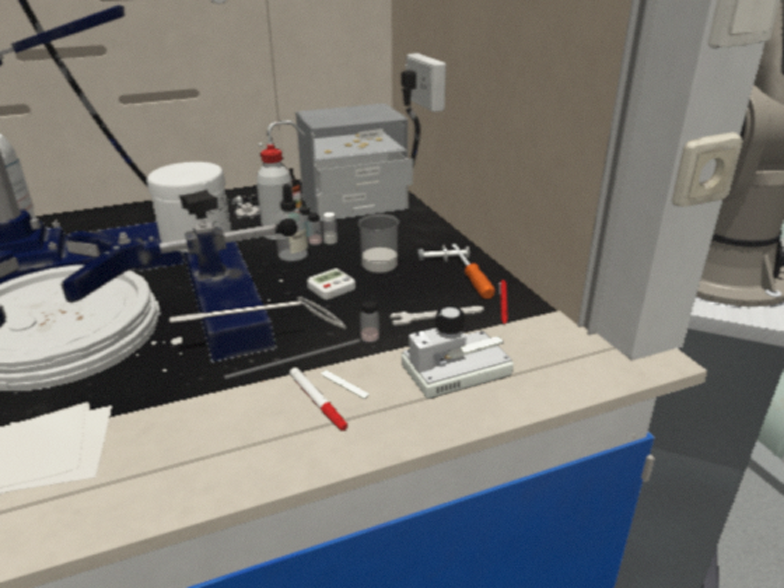

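Top view: stage corners at about (367,336), (443,360), (430,413), (345,385), knob at (387,368), and the bar sticking out to the right to (441,386). The post is at the lower right. I'll compute positions and take a tighter crop.

Run:
```python
from h import *
a=np.load("pics/top0.npz")["im"][225:310,225:335]; b=np.load("pics/side0.npz")["im"][205:290,275:385]
o=[cv2.resize(i[:,:,::-1],None,fx=7,fy=7,interpolation=cv2.INTER_CUBIC)[:590] for i in(a,b)]
cv2.imwrite("pics/c1.png",o[0]);cv2.imwrite("pics/c2.png",o[1])
for n,u,v,z in[("knob",387,368,.099),("c",367,336,.03),("c",443,360,.03),("c",430,413,.03),("c",345,385,.03),("barend",441,386,.036),("post",548,430,0),("post",535,485,0),("spare",308,320,.004),("vial",375,275,.06),("red",272,352,.01)]:
    print(n,onz("top0",u/1.4,v/1.4,z).round(4))
for n,u,v,z in[("knob",450,318,.099),("post l",590,345,0),("post c",632,358,0)]:print("side",n,onz("side0",u/1.4,v/1.4,z).round(4))
```

```text
knob [0.3458 0.455  0.099 ]
c [0.4055 0.4603 0.03  ]
c [0.3292 0.3752 0.03  ]
c [0.2697 0.4236 0.03  ]
c [0.3544 0.5169 0.03  ]
barend [0.2971 0.3941 0.036 ]
post [0.1782 0.2771 0.    ]
post [0.1186 0.3288 0.    ]
spare [0.4677 0.5303 0.004 ]
vial [0.4765 0.4152 0.06  ]
red [0.4442 0.5965 0.01  ]
side knob [0.3419 0.4676 0.099 ]
side post l [0.1782 0.3086 0.    ]
side post c [0.1201 0.3191 0.    ]
```

View pics/c1.png

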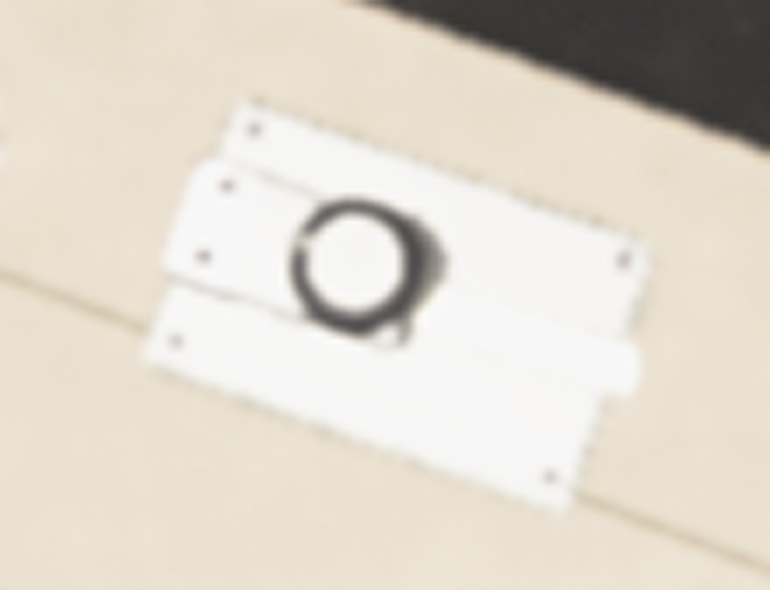

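View pics/c2.png

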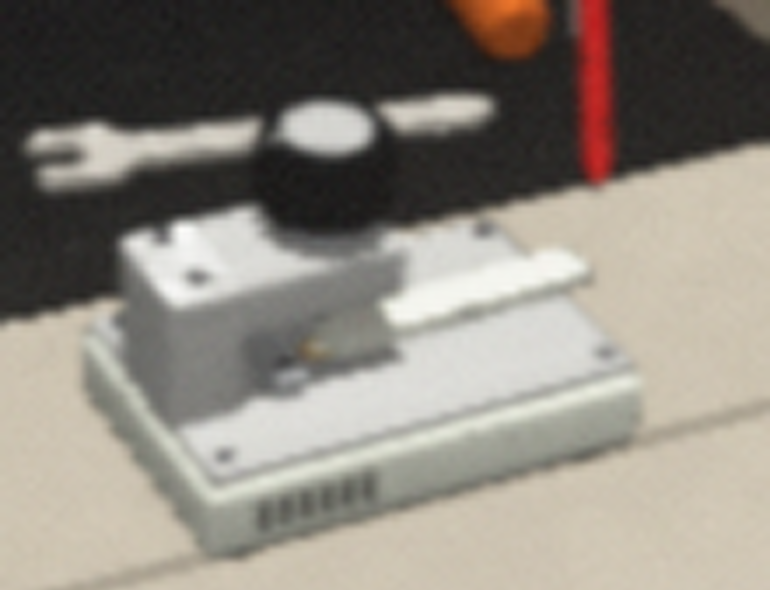

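```bash
python3 -m pendant '[[-0.4,-0.18,0,0,0,-0.4],[-0.4,-0.18,0,0,0,-0.4],[0,0,0,0,0,0]]'
python3 - <<'E'
from h import *
print(telemetry.get_state()["qpos"].round(3))
for u,v in[(548,430),(600,270),(650,120),(690,20),(535,485)]: print(onz("top0",u/1.4,v/1.4,0).round(3))
# stage fit
s=[(240,100),(650,240),(570,510),(145,360)]
P=np.array([onz("top0",225+u/7,225+v/7,.03)[:2] for u,v in s]);print(P.round(4),[np.linalg.norm(P[i]-P[i-1]).round(4) for i in range(4)])
print("knob",onz("top0",225+352/7,225+265/7,.099),"mark",onz("top0",225+299/7,225+243/7,.099))
for p in[(0,0,0),(0,0,.5),(.1186,.3288,0),(.34,.455,.05)]:print(proj("side0",p),proj("top0",p))
save("wrist","w0",sc=1.4)
E
```

```text
time_s: 0.45
position: [0.2188, -0.6137, 0.2314]
tool_rot: [0.987, 0.163, -0.002, 0.0]
wrist_force: [-0.5, -0.4, 0.3]
opening: 0.0854
gripper_force: 0.0
[ 1.1    0.402  0.082  1.533 -0.029  1.208 -0.057]
[0.178 0.277 0.   ]
[0.356 0.095 0.   ]
[ 0.543 -0.098  0.   ]
[ 0.675 -0.251  0.   ]
[0.119 0.329 0.   ]
[[0.4092 0.4649]
 [0.3242 0.3744]
 [0.2653 0.4272]
 [0.3524 0.5194]] [np.float64(0.0787), np.float64(0.1242), np.float64(0.0791), np.float64(0.1268)]
knob [0.34661982 0.45690965 0.099     ] mark [0.35762101 0.46727628 0.099     ]
(np.float64(514.7981486898132), np.float64(195.66265751315078)) (np.float64(557.3433169487904), np.float64(332.40388301186994))
(np.float64(582.9604374796179), np.float64(-40.08952718217827)) (np.float64(902.3323122397919), np.float64(366.3525899927539))
(np.float64(451.8511736801765), np.float64(258.6068493554911)) (np.float64(382.1634649687999), np.float64(346.4193045423149))
(np.float64(323.50669748141735), np.float64(246.59708765614397)) (np.float64(277.81383045692183), np.float64(267.90493882746176))
```

View pics/w0.png

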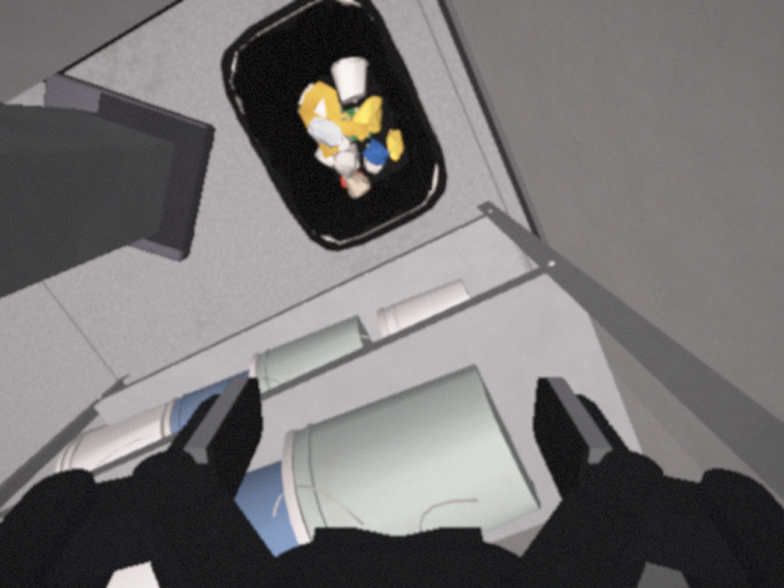

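Wrist view: only the area beside the cart (bin, drawer), with nothing close. I'll retract high and close in to swing past the wall, logging joint and pose pairs to fit a kinematic model.

```bash
cat > log.py <<'E'
from h import *
import json
s=telemetry.get_state(); print("t",round(s["time_s"],2),"q",s["qpos"].round(3).tolist(),"p",s["position"].round(4).tolist(),"R",s["tool_rot"].round(4).tolist(),"F",s["wrist_force"].round(1).tolist(),"M",s["torque"].round(2).tolist())
open("log.txt","a").write(json.dumps([s["qpos"].tolist(),s["position"].tolist(),s["tool_rot"].tolist()])+"\n")
E
python3 log.py
python3 -m pendant '[[-0.1,0.3,0.9,0,0,0],[-0.1,0.3,0.9,0,0,0],[-0.1,0.3,0.9,0,0,0]]' >/dev/null; python3 log.py
python3 -m pendant '[[-0.1,0.4,0.9,0,0,0],[-0.1,0.4,0.9,0,0,0],[-0.2,0.5,0.7,0,0,0]]'>/dev/null; python3 log.py
python3 -m pendant '[[-0.25,0.8,0.2,0,0,0],[-0.25,0.8,0.2,0,0,0],[0,0.8,0,0,0,0]]'>/dev/null; python3 log.py
python3 -m pendant '[[0,0.7,0,0,0,0.8],[0,0.7,0,0,0,0.8],[0,0,0,0,0,0]]'>/dev/null; python3 log.py
```

```text
t 0.5 q [1.099, 0.402, 0.08, 1.533, -0.031, 1.208, -0.057] p [0.2214, -0.6128, 0.2314] R [0.9863, 0.1647, -0.0012, 0.0002] F [0.2, -0.1, -0.3] M [-0.0, 0.02, -0.01]
t 0.8 q [1.08, 0.249, 0.081, 1.446, -0.02, 1.449, -0.073] p [0.2107, -0.5653, 0.3676] R [0.9858, 0.1679, 0.0001, -0.0004] F [0.7, -0.4, 1.5] M [-0.05, 0.01, 0.04]
t 1.1 q [1.059, 0.113, 0.077, 1.341, -0.009, 1.685, -0.098] p [0.1913, -0.5006, 0.4941] R [0.9857, 0.1683, 0.0007, 0.0014] F [0.5, -0.3, -0.9] M [-0.06, 0.01, -0.01]
t 1.4 q [1.021, -0.117, 0.033, 1.529, 0.004, 1.726, -0.182] p [0.1643, -0.3802, 0.5132] R [0.9861, 0.1664, 0.0006, 0.0018] F [-0.1, 0.6, -0.0] M [0.03, -0.02, 0.0]
t 1.7 q [0.975, -0.237, -0.016, 1.627, -0.005, 1.748, -0.102] p [0.1665, -0.3076, 0.5129] R [0.9676, 0.2526, 0.0009, 0.0015] F [-0.5, -0.4, -0.3] M [-0.03, 0.01, -0.04]
```

```bash
cat > fk.py <<'E'
from h import *
import json,itertools
from scipy.optimize import least_squares
def T(r=None,x=0,z=0):
    M=np.eye(4); M[0,3]=x; M[2,3]=z
    if r: 
        c,s=np.cos(r[1]),np.sin(r[1]); M[:3,:3]=[[c,-s,0],[s,c,0],[0,0,1]] if r[0]=="z" else [[c,0,s],[0,1,0],[-s,0,c]]
    return M
def chain(q,p,s):
    c,L0,L1,L2,L3,a,b,c7,a1=p
    M=T(("z",-q[0]+c)); out=[]
    for A in(T(x=a1,z=L0),T(("y",q[1])),T(z=L1,x=0),T(("z",-q[2])),T(x=a),T(("y",q[3])),T(x=-a),T(z=L2),T(("z",s[0]*q[4])),T(("y",q[5])),T(x=b),T(z=L3),T(("z",s[1]*q[6]+c7))):
        M=M@A; out.append(M)
    return out
def data(): return [json.loads(l) for l in open("log.txt")]
def fit(verbose=1):
    D=data(); best=None
    for s in itertools.product((1,-1),(1,-1)):
      for c7 in(0,1.57,3.14,-1.57):
        def f(p):
            e=[]
            for q,x,r in D:
                M=chain(q,p,s)[-1]; e+=list(M[:3,3]-x)+list(.3*(R.from_matrix(M[:3,:3]).inv()*R.from_quat(r)).as_rotvec())
            return np.array(e+list(1e-3*(p[5:9]*[1,1,0,1])))
        g=least_squares(f,[0,.3,.4,.4,.25,0,0,c7,0])
        if best is None or g.cost<best[0]: best=(g.cost,g.x,s,np.abs(g.fun).max())
    np.savez("fk.npz",p=best[1],s=best[2])
    if verbose: print(best)
    return best
if __name__=="__main__": fit()
E
python3 fk.py
```

```text
(np.float64(4.159790724053539e-05), array([-0.11159802, -0.97411972,  0.51649285,  0.4829287 , -0.90374853,
       -0.00435207,  0.27955701,  1.45919877,  0.28299978]), (-1, -1), np.float64(0.005337726415774374))
```

Run:
```python
from h import *
n=np.array([.728,.685])
for u,v in[(690,350),(705,375),(632,358),(590,345)]:
    p=onz("side0",u/1.4,v/1.4,0); print(p.round(3),(p[:2]@n).round(3),"lat",(p[:2]@[-.685,.728]).round(3))
a=np.load("pics/side0.npz")["im"][0:300,400:560]
cv2.imwrite("pics/c3.png",cv2.resize(a[:,:,::-1],None,fx=2,fy=2,interpolation=cv2.INTER_CUBIC))
```

```text
[0.046 0.267 0.   ] 0.217 lat 0.163
[0.027 0.323 0.   ] 0.241 lat 0.216
[0.12  0.319 0.   ] 0.306 lat 0.15
[0.178 0.309 0.   ] 0.341 lat 0.103
```

View pics/c3.png

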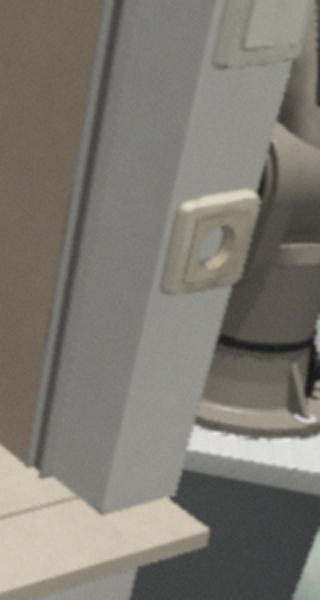

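Crop: the post's socket face is at lateral +0.15 m, spanning 0.22 to 0.31 m from the base axis, and the post is tall. Clearance is only about 0.22 m, so the arm must swing past with the tool raised and nearly upright. I'll tilt first, which also identifies the tool length.

```bash
python3 -m pendant '[[0.35,-0.65,0.2,-0.88,-0.47,0],[0.35,-0.65,0.2,-0.88,-0.47,0],[0.35,-0.6,0.3,-0.88,-0.47,0],[0.3,-0.6,0.4,-0.88,-0.47,0],[0.3,-0.6,0.4,-0.88,-0.47,0],[0,0,0,0,0,0]]' >/dev/null; python3 log.py
python3 -m pendant '[[0.25,-0.4,0.7,-0.88,-0.47,0],[0.25,-0.4,0.7,-0.88,-0.47,0],[0.2,-0.4,0.8,-0.88,-0.47,0],[0.2,-0.3,0.8,-0.88,-0.47,0],[0.2,-0.3,0.8,-0.88,-0.47,0],[0,0,0,0,0,0]]' >/dev/null; python3 log.py; python3 fk.py
```

```text
t 2.3 q [0.977, -0.204, -0.01, 1.539, 0.058, 1.284, -0.102] p [0.2485, -0.4677, 0.5874] R [0.9352, 0.2406, 0.0611, 0.2524] F [0.6, 0.4, -1.0] M [0.57, 0.27, 0.02]
t 2.9 q [0.982, -0.198, -0.032, 1.385, 0.138, 0.914, -0.141] p [0.3035, -0.5561, 0.7793] R [0.8381, 0.2161, 0.1182, 0.4867] F [-1.1, 0.7, 0.2] M [0.86, 0.42, -0.03]
(np.float64(0.0005538566476133343), array([-7.38076207e-02,  2.58190246e-01,  5.22971904e-01,  4.76039512e-01,
        3.38308666e-01, -1.14060873e-03, -1.88541048e-04,  1.50369571e+00,
        3.93810028e-03]), (-1, -1), np.float64(0.01917465408860008))
```

```bash
python3 -m pendant '[[-0.12,0.22,0.95,-0.75,-0.4,0],[-0.12,0.22,0.95,-0.75,-0.4,0],[-0.12,0.22,0.95,-0.75,-0.4,0],[-0.12,0.22,0.95,-0.75,-0.4,0],[-0.12,0.22,0.95,-0.75,-0.4,0],[-0.12,0.22,0.95,-0.75,-0.4,0],[-0.12,0.22,0.95,-0.75,-0.4,0],[-0.12,0.22,0.95,-0.75,-0.4,0],[-0.12,0.22,0.95,-0.75,-0.4,0],[0,0,0,0,0,0]]' >/dev/null; python3 log.py
python3 -m pendant '[[-0.4,0.75,0.75,-0.79,-0.42,0],[-0.4,0.75,0.75,-0.79,-0.42,0],[-0.4,0.75,0.75,-0.79,-0.42,0],[-0.4,0.75,0.75,-0.79,-0.42,0],[0,0,0,0,0,0]]' >/dev/null; python3 log.py; python3 fk.py
```

```text
t 3.9 q [1.028, -0.251, -0.093, 0.994, 0.272, 0.563, -0.199] p [0.2474, -0.4546, 1.208] R [0.5819, 0.1498, 0.1881, 0.7769] F [-1.0, 0.4, 0.4] M [0.85, 0.45, -0.01]
t 4.4 q [1.111, -0.357, -0.127, 0.98, 0.333, 0.303, -0.283] p [0.175, -0.3181, 1.3404] R [0.4261, 0.1101, 0.2107, 0.8729] F [-0.5, 1.7, -0.0] M [0.7, 0.35, -0.01]
(np.float64(0.0016936925441135328), array([-0.06612183,  0.25556909,  0.52220282,  0.47338046,  0.3402289 ,
        0.00499138,  0.00193632,  1.53058277,  0.00193882]), (-1, -1), np.float64(0.024214707284871333))
```

```bash
sed -i 's/T(("z",-q\[2\]))/T(("z",s[2]*q[2]))/; s/product((1,-1),(1,-1))/product((1,-1),(1,-1),(1,-1))/' fk.py; python3 fk.py
python3 - <<'E'
from fk import *
z=np.load("fk.npz")
for q,x,r in data():
    M=chain(q,z["p"],z["s"])[-1]; print((M[:3,3]-x).round(4),((R.from_matrix(M[:3,:3]).inv()*R.from_quat(r)).as_rotvec()).round(3))
E
```

```text
(np.float64(0.0016936925441135328), array([-0.06612183,  0.25556909,  0.52220282,  0.47338046,  0.3402289 ,
        0.00499138,  0.00193632,  1.53058277,  0.00193882]), (-1, -1, -1), np.float64(0.024214707284871333))
[ 0.0002 -0.001  -0.0008] [-0.     0.    -0.026]
[ 0.0028  0.0012 -0.0003] [ 0.    -0.    -0.026]
[ 0.0064  0.0041 -0.0002] [ 0.     0.    -0.026]
[0.0132 0.0083 0.0011] [ 0.     0.    -0.026]
[0.0162 0.0112 0.0014] [ 0.     0.    -0.026]
[0.0062 0.0045 0.0004] [-0.001  0.033 -0.017]
[ 0.0004  0.0003 -0.0001] [-0.002  0.057  0.007]
[ 0.0073  0.0027 -0.0009] [-0.002  0.063  0.059]
[ 0.0175  0.0047 -0.0005] [-0.002  0.052  0.081]
```

```bash
python3 - <<'E'
s=open("fk.py").read()
s=s.replace("def T(r=None,x=0,z=0):\n    M=np.eye(4);","def T(r=None,x=0,z=0,y=0):\n    M=np.eye(4); M[1,3]=y;")
s=s.replace("a1=p\n","a1,y1,y2,y3=p\n").replace("T(x=a1,z=L0)","T(x=a1,z=L0,y=y1)").replace("T(z=L1,x=0)","T(z=L1,y=y2)").replace("T(z=L2)","T(z=L2,y=y3)")
s=s.replace("p[5:9]*[1,1,0,1]","p[5:12]*[1,1,0,1,1,1,1]").replace("c7,0])","c7,0,0,0,0])")
open("fk.py","w").write(s)
E
python3 fk.py
python3 - <<'E'
from fk import *
z=np.load("fk.npz")
for q,x,r in data():
    M=chain(q,z["p"],z["s"])[-1]; print((M[:3,3]-x).round(4),((R.from_matrix(M[:3,:3]).inv()*R.from_quat(r)).as_rotvec()).round(3))
E
```

```text
(np.float64(6.249419615519419e-10), array([ 2.50215976e-06,  2.56047737e-01,  5.22838277e-01,  4.76991474e-01,
        3.37409409e-01,  8.90720234e-07, -4.69337638e-05,  1.57079785e+00,
       -6.63528922e-05, -6.12042748e-03, -6.12041928e-03, -3.05089645e-02]), (-1, -1, -1), np.float64(3.0508964462746337e-05))
[-0.  0. -0.] [ 0. -0.  0.]
[-0. -0. -0.] [-0.  0.  0.]
[-0. -0. -0.] [-0. -0.  0.]
[-0. -0. -0.] [-0. -0.  0.]
[-0.  0. -0.] [-0. -0.  0.]
[ 0. -0.  0.] [ 0. -0.  0.]
[0. 0. 0.] [ 0. -0. -0.]
[ 0. -0.  0.] [ 0. -0. -0.]
[ 0. -0. -0.] [ 0. -0. -0.]
```

The FK model is now exact. I'll check whether a minimum-norm differential IK predicts the pendant's joints.

```bash
cat > sim.py <<'E'
from fk import *
z=np.load("fk.npz"); P,S=z["p"],z["s"]
def pose(q): M=chain(q,P,S)[-1]; return M[:3,3],R.from_matrix(M[:3,:3])
LO=np.array([-2.82,-.49,-1.37,0,-1.36,.23,-2.94]);HI=np.array([2.82,2.23,1.46,2.46,4.5,2,2.94])
def jac(q):
    p0,r0=pose(q);J=np.zeros((6,7))
    for i in range(7):
        d=np.array(q,float);d[i]+=1e-5;p,r=pose(d);J[:3,i]=(p-p0)/1e-5;J[3:,i]=(r*r0.inv()).as_rotvec()/1e-5
    return J
def step(q,p,r,W=np.ones(7)):
    for _ in range(8):
        p0,r0=pose(q);e=np.r_[p-p0,(r*r0.inv()).as_rotvec()]
        J=jac(q);q=np.clip(q+W*(np.linalg.pinv(J*W)@e)if 0 else q+np.linalg.pinv(J)@e,LO,HI)
    return q
def sim(q,rows,every=1):
    q=np.array(q,float);p,r=pose(q);out=[]
    for w in rows:
        w=np.array(w,float);p=p+.05*w[:3];r=R.from_rotvec(np.radians(6)*w[3:])*r;q=step(q,p,r);out.append(q)
    return out
def pts(q):
    o=chain(q,P,S); return dict(elbow=o[2][:3,3],wrist=o[7][:3,3],flange=(o[11][:3,3]-o[11][:3,2]*.2),tcp=o[-1][:3,3])
def nl(p): return round(float(p[0]*.728+p[1]*.685),3),round(float(-p[0]*.685+p[1]*.728),3),round(float(p[2]),3)
E
python3 - <<'E'
from sim import *
D=data()
print(np.round(sim(D[-2][0],[[-0.4,0.75,0.75,-0.79,-0.42,0]]*4)[-1],3),np.round(D[-1][0],3))
print(np.round(sim(D[-3][0],[[-0.12,0.22,0.95,-0.75,-0.4,0]]*9)[-1],3),np.round(D[-2][0],3))
print(np.round(sim(D[3][0],[[0,.7,0,0,0,.8]]*2)[-1],3),np.round(D[4][0],3))
E
```

```text
[ 1.088 -0.342 -0.127  0.906  0.327  0.366 -0.256] [ 1.111 -0.357 -0.127  0.98   0.333  0.303 -0.283]
[ 1.027 -0.248 -0.093  0.993  0.272  0.562 -0.199] [ 1.028 -0.251 -0.093  0.994  0.272  0.563 -0.199]
[ 0.977 -0.235 -0.011  1.624 -0.003  1.748 -0.103] [ 0.975 -0.237 -0.016  1.627 -0.005  1.748 -0.102]
```

```bash
cat >> sim.py <<'E'
NV=np.array([.728,.685]);LV=np.array([-.685,.728])
def clear(q):
    """min distance of arm centreline to post/wall box n in[.215,.345], lat<.165; by part"""
    o=chain(q,P,S); k=[o[0][:3,3],o[2][:3,3],o[7][:3,3],o[11][:3,3]]; res=[]
    for a,b in zip(k,k[1:]):
        t=np.linspace(0,1,30)[:,None]; X=(a+(b-a)*t)[:,:2]; n=X@NV; l=X@LV
        dn=np.maximum(np.maximum(.215-n,n-.345),0); dl=np.maximum(l-.165,0)
        inside=(dn==0)&(dl==0); d=np.hypot(dn,dl); d[inside]=-np.minimum(np.minimum(n-.215,.345-n),.165-l)[inside]; res.append(round(float(d.min()),3))
    return res
def ikset(p,r,seed,n=400):
    rng=np.random.default_rng(0);out=[]
    for _ in range(n):
        q0=rng.uniform(LO,HI)
        f=lambda q:np.r_[pose(q)[0]-p,.3*(r*pose(q)[1].inv()).as_rotvec()]
        g=least_squares(f,q0,bounds=(LO,HI),max_nfev=60)
        if g.cost<1e-8: out.append(g.x)
    return out
E
cat > fin.py <<'E'
from sim import *
down=lambda yaw: R.from_euler("z",yaw)*R.from_euler("x",np.pi)
K=np.array([.3466,.4569])
for name,xy,zz in(("knob",K,.08),("bar",K-.07*np.array([.68,.73]),.033)):
  sol=[]
  for yaw in np.radians(np.arange(-180,180,30)):
    for q in ikset(np.r_[xy,zz],down(yaw),0,16): sol.append((min(np.array(clear(q))),yaw,q))
  sol.sort(key=lambda s:-s[0])
  for s in sol[:10]: print(name,s[0],np.degrees(s[1]).round(),s[2].round(2),clear(s[2]),nl(pts(s[2])["elbow"]),nl(pts(s[2])["wrist"]))
E
time python3 fin.py
```

```text
knob 0.08 150.0 [-1.86  0.96  1.36  1.89 -1.02  1.22  0.92] [0.107, 0.08, 0.22] (0.204, 0.375, 0.557) (0.565, 0.095, 0.417)
knob 0.052 60.0 [-1.8   0.78  1.18  1.89 -0.84  1.07 -0.79] [0.093, 0.052, 0.22] (0.195, 0.313, 0.626) (0.565, 0.095, 0.417)
knob 0.049 -60.0 [-1.79  0.77  1.16  1.89 -0.82  1.06 -2.9 ] [0.091, 0.049, 0.22] (0.194, 0.306, 0.632) (0.565, 0.095, 0.417)
knob 0.042 -60.0 [-1.78  0.74  1.12  1.89 -0.78  1.03 -2.94] [0.087, 0.042, 0.22] (0.194, 0.293, 0.644) (0.565, 0.095, 0.417)
knob 0.042 -60.0 [-1.78  0.74  1.12  1.89 -0.78  1.03 -2.93] [0.087, 0.042, 0.22] (0.194, 0.293, 0.643) (0.565, 0.095, 0.417)
knob 0.042 -60.0 [-1.78  0.74  1.12  1.89 -0.78  1.03 -2.94] [0.087, 0.042, 0.22] (0.194, 0.293, 0.643) (0.565, 0.095, 0.417)
knob 0.042 -60.0 [-1.78  0.74  1.12  1.89 -0.78  1.03 -2.94] [0.087, 0.042, 0.22] (0.194, 0.293, 0.643) (0.565, 0.095, 0.417)
knob 0.027 -30.0 [-1.73  0.67  1.03  1.89 -0.7   0.99 -2.48] [0.075, 0.027, 0.22] (0.193, 0.264, 0.665) (0.565, 0.095, 0.417)
knob 0.016 -30.0 [-1.69  0.63  0.95  1.89 -0.63  0.95 -2.54] [0.064, 0.016, 0.22] (0.192, 0.241
[... 738 characters left out ...]
27, 0.671) (0.496, 0.091, 0.37)
bar 0.007 150.0 [-1.8   0.65  1.02  2.08 -0.77  0.84  0.73] [0.092, 0.007, 0.151] (0.17, 0.268, 0.672) (0.496, 0.091, 0.37)
bar 0.006 -60.0 [-1.8   0.65  1.02  2.08 -0.76  0.84 -2.94] [0.091, 0.006, 0.151] (0.17, 0.266, 0.673) (0.496, 0.091, 0.37)
bar -0.006 -30.0 [-1.72  0.58  0.9   2.08 -0.65  0.79 -2.51] [0.072, -0.006, 0.151] (0.172, 0.229, 0.694) (0.496, 0.091, 0.37)
bar -0.016 0.0 [-1.64  0.53  0.78  2.08 -0.55  0.75 -2.09] [0.051, -0.016, 0.151] (0.175, 0.196, 0.708) (0.496, 0.091, 0.37)
bar -0.021 60.0 [-1.62  0.51  0.75  2.08 -0.52  0.74 -1.07] [0.045, -0.021, 0.151] (0.175, 0.187, 0.712) (0.496, 0.091, 0.37)
real	2m32.643s
user	2m32.961s
sys	0m0.200s
```

```bash
cat > plan.py <<'E'
from sim import *
import sys
def fkj(q):
    M=np.eye(4);ax=[];c,L0,L1,L2,L3,a,b,c7,a1,y1,y2,y3=P
    Rz=lambda t:T(("z",t));Ry=lambda t:T(("y",t))
    ops=[("z",-1,c,(0,y1,L0)),("y",1,0,(0,y2,L1)),("z",-1,0,(0,0,0)),("y",1,0,(0,y3,L2)),("z",S[0],0,(0,0,0)),("y",1,0,(0,0,L3)),("z",S[1],c7,(0,0,0))]
    pts=[]
    for i,(n,s,off,t) in enumerate(ops):
        ax.append((M[:3,2 if n=="z" else 1]*s,M[:3,3].copy()))
        A=T((n,s*q[i]+off)); A[:3,3]=A[:3,:3]@np.array(t); M=M@A; pts.append(M[:3,3].copy())
    p=M[:3,3]; J=np.array([np.r_[np.cross(w,p-o),w] for w,o in ax]).T
    return J,M,pts
def roll(q,segs,N):
    Q=[];q=np.array(q)
    for w,n in zip(segs,N):
        tw=np.r_[w[:3]*.05,w[3:]*np.radians(6)]
        for _ in range(n):
            J,M,pt=fkj(q); q=q+np.linalg.pinv(J,rcond=1e-3)@tw; Q.append((q,pt))
    return Q
def cl(k):
    res=[]
    for a,b,rad in((np.zeros(3),k[1],.08),(k[1],k[3],.085),(k[3],k[5],.10)):
        t=np.linspace(0,1,12)[:,None]; X=(a+(b-a)*t)[:,:2]; n=X@NV;l=X@LV
        # signed smooth-ish: box n[.215,.345], l<.165
        sd=np.maximum(np.maximum(.215-n,n-.345),l-.165); res.append(min(sd.min()-rad,0) if rad>.081 else min(sd.min()-rad,0))
    return res
E
python3 - <<'E'
from plan import *
D=data();q=np.array(D[-1][0]);J,M,pt=fkj(q);print(np.abs(J-jac(q)).max(),M[:3,3]-D[-1][1])
E
cat > opt.py <<'E'
from plan import *
q0=np.array(data()[-1][0]);GOAL=np.array([-1.86,.96,1.33,1.89,-1.0,1.22,1.5]);WG=np.array([3,3,4,3,3,3,.3])
MID=[np.array([1.1,-.45,.1,1.2,0,.35,0]),np.array([.3,-.45,.3,1.3,-.2,.4,.3]),np.array([-.8,-.45,.5,1.3,-.4,.4,.6]),np.array([-1.9,-.3,.8,1.3,-.6,.5,.8]),np.array([-2.4,.4,1.2,1.6,-.9,.9,1.2])]
W=[q0]+MID+[GOAL]
def run(seed):
    rng=np.random.default_rng(seed);N=[12]*8;x=[]
    path=[q0]+[m+rng.normal(0,.15,7) for m in MID]+[GOAL]; tt=np.linspace(0,len(path)-1,9)
    wp=np.array([[np.interp(t,range(len(path)),[p[i] for p in path]) for i in range(7)] for t in tt]); q=q0
    for i in range(8):
        tw=fkj(wp[i])[0]@(wp[i+1]-wp[i])/12; x.append(np.r_[tw[:3]/.05,tw[3:]/np.radians(6)])
    x=np.clip(np.array(x),-.95,.95).ravel()
    def f(x):
        Q=roll(q0,x.reshape(8,6),N);e=list((Q[-1][0]-GOAL)*WG)
        for q,k in Q[::3]:
            e+=[15*c for c in cl(k)]; e+=list(3*np.minimum(q-LO-.06,0)+3*np.maximum(q-HI+.06,0))
            n=k[5][:2]@NV;l=k[5][:2]@LV
            e+=[5*min(k[5][2]-.2,0), 5*max(max(k[5][2],k[3][2])-.75,0)*(n>.3)]
        return np.array(e+list(.01*x))
    g=least_squares(f,x,bounds=(-1,1),max_nfev=40); return g.cost,g.x.reshape(8,6)
if __name__=="__main__":
    from multiprocessing import Pool
    import os
    with Pool(min(8,os.cpu_count())) as p:
        r=sorted(p.imap_unordered(run,range(8)),key=lambda t:t[0])
    print([round(a,3) for a,_ in r]); np.save("best.npy",r[0][1])
    Q=roll(q0,r[0][1],[12]*8)
    print(r[0][1].round(2).tolist())
    for q,k in Q[5::6]: print(q.round(2),nl(k[5]),nl(k[3]),np.round(cl(k),3))
E
nproc; OMP_NUM_THREADS=1 timeout 500 python3 opt.py
```

```text
8.927955740334337e-05 [ 3.36398419e-05 -9.16090165e-05 -4.20829202e-05]
4
[np.float64(30.051), np.float64(42.041), np.float64(136.838), np.float64(167.724), np.float64(186.132), np.float64(330.566), np.float64(529.777), np.float64(595.564)]
[[-0.53, 0.31, 0.11, -0.06, -0.25, -0.14], [-0.36, -0.34, -0.14, 0.18, -0.11, 0.16], [0.39, -0.7, -0.2, 0.21, 0.19, 0.46], [0.95, 0.47, 0.12, -0.27, 0.15, 0.75], [0.28, 0.7, -0.3, -0.1, 0.3, 0.52], [-0.22, 0.98, -0.61, -0.57, 0.13, 0.49], [-0.29, 0.12, -0.7, -0.51, -0.15, 0.2], [0.6, -0.3, -0.29, -0.3, -0.05, -0.38]]
[ 1.14 -0.5   0.    0.97  0.3   0.35 -0.34] (-0.133, -0.202, 1.366) (-0.029, 0.024, 1.138) [0 0 0]
[ 1.13 -0.56  0.15  0.83  0.28  0.46 -0.37] (-0.183, -0.022, 1.397) (-0.04, 0.159, 1.151) [0 0 0]
[ 0.8  -0.58  0.4   0.82  0.23  0.53 -0.28] (-0.315, 0.004, 1.365) (-0.157, 0.198, 1.139) [0 0 0]
[ 0.44 -0.59  0.66  0.67  0.21  0.68 -0.19] (-0.463, -0.001, 1.32) (-0.299, 0.217, 1.122) [0 0 0]
[-0.09 -0.59  0.87  0.6   0.21  0.8  -0.04] (-0.528, -0.201, 1.261) (-0.425, 0.08, 1.105) [0 0 0]
[-0.76 -0.64  1.15  0.26  0.28  1.11  0.08] (-0.5
[... 404 characters left out ...]
0.413, -0.38, 0.994) (0.08, -0.408, 1.042) [ 0.     0.    -0.153]
[-1.67 -0.36  0.88  1.31 -0.16  1.1   0.28] (0.565, -0.145, 0.821) (0.283, -0.253, 0.97) [ 0.    -0.147 -0.162]
[-1.85  0.35  1.43  1.23 -0.96  1.31  0.8 ] (0.699, 0.128, 0.69) (0.483, -0.009, 0.909) [ 0.    -0.141  0.   ]
[-2.09  0.5   1.47  1.49 -0.81  1.19  0.92] (0.69, 0.234, 0.48) (0.539, 0.139, 0.767) [ 0.    -0.072  0.   ]
[-2.13  0.77  1.31  1.59 -0.77  1.11  0.95] (0.649, 0.312, 0.27) (0.551, 0.295, 0.593) [0 0 0]
[-1.81  0.93  1.26  1.55 -0.75  1.15  0.96] (0.694, 0.165, 0.163) (0.641, 0.219, 0.492) [0 0 0]
[-1.45  1.17  1.21  1.34 -0.73  1.21  0.89] (0.756, -0.028, 0.075) (0.759, 0.082, 0.394) [-0.057  0.     0.   ]
```

The planned path keeps every clearance and ends with the elbow outside the post. I'll run it in segments and check as I go.

```bash
python3 -m pendant '[[-0.29,0.16,0.15,-0.15,0.03,-0.29],[-0.29,0.16,0.15,-0.15,0.03,-0.29],[-0.29,0.16,0.15,-0.15,0.03,-0.29],[-0.29,0.16,0.15,-0.15,0.03,-0.29],[-0.29,0.16,0.15,-0.15,0.03,-0.29],[-0.29,0.16,0.15,-0.15,0.03,-0.29],[-0.29,0.16,0.15,-0.15,0.03,-0.29],[-0.29,0.16,0.15,-0.15,0.03,-0.29],[-0.29,0.16,0.15,-0.15,0.03,-0.29],[-0.29,0.16,0.15,-0.15,0.03,-0.29],[-0.29,0.16,0.15,-0.15,0.03,-0.29],[-0.29,0.16,0.15,-0.15,0.03,-0.29]]' >/dev/null; python3 log.py
python3 -m pendant '[[-0.03,0.45,0.2,-0.27,-0.21,0.86],[-0.03,0.45,0.2,-0.27,-0.21,0.86],[-0.03,0.45,0.2,-0.27,-0.21,0.86],[-0.03,0.45,0.2,-0.27,-0.21,0.86],[-0.03,0.45,0.2,-0.27,-0.21,0.86],[-0.03,0.45,0.2,-0.27,-0.21,0.86],[-0.03,0.45,0.2,-0.27,-0.21,0.86],[-0.03,0.45,0.2,-0.27,-0.21,0.86],[-0.03,0.45,0.2,-0.27,-0.21,0.86],[-0.03,0.45,0.2,-0.27,-0.21,0.86],[-0.03,0.45,0.2,-0.27,-0.21,0.86],[-0.03,0.45,0.2,-0.27,-0.21,0.86]]' >/dev/null; python3 log.py
```

```text
t 5.6 q [1.125, -0.389, -0.004, 0.777, 0.441, 0.388, -0.088] p [0.0038, -0.228, 1.4268] R [0.3631, 0.067, 0.0288, 0.9289] F [-0.1, 0.1, 0.2] M [0.71, 0.14, -0.04]
t 6.8 q [0.448, -0.32, -0.237, 0.361, 0.151, 0.303, 0.035] p [-0.0156, 0.0424, 1.5467] R [0.1151, 0.1301, 0.5349, 0.8269] F [-0.1, 1.8, 0.4] M [-0.02, 0.39, 0.02]
```

```bash
cat > oB.py <<'E'
from oA import *
import sys
k=int(sys.argv[1]);N=[12]*(9-k) 
q0=np.array(data()[-1][0]);x=np.load("bestA.npy")[-(9-k):]
r=solve((q0,N,x.ravel(),final,80));print(r[0]);np.save("bestA.npy",r[1].round(2));print(r[1].round(2).tolist());show(q0,r[1].round(2),N)
E
python3 oB.py 2
```

```text
0.3734319105044985
[[-0.17, -0.1, 0.0, -0.06, -0.03, 0.89], [-0.07, 0.42, -0.25, -0.45, -0.25, 0.9], [-0.3, 0.55, -0.91, -0.54, -0.38, -0.07], [-0.1, -0.04, -0.7, -0.28, -0.24, 0.34], [0.52, 0.43, -0.34, -0.15, -0.27, -0.15], [0.58, -0.1, 0.14, -0.16, -0.39, -0.5], [0.27, -0.25, -0.23, -0.05, 0.01, -0.53]]
[-0.2  -0.33 -0.18  0.34  0.02  0.32  0.21] (-0.041, 0.05, 1.547) (-0.149, 0.076, 1.228) [0. 0. 0.] [0.29 0.16 0.94]
[-0.61 -0.31 -0.24  0.21 -0.12  0.42  0.27] (-0.101, 0.06, 1.546) (-0.206, 0.011, 1.229) [0. 0. 0.] [0.13 0.32 0.94]
[-1.48 -0.42 -0.33  0.71 -0.2   0.3   0.75] (-0.054, 0.184, 1.459) (-0.102, -0.009, 1.187) [0. 0. 0.] [-0.29  0.52  0.81]
[-2.42 -0.32  0.1   0.77 -0.48  0.54  1.07] (-0.006, 0.306, 1.378) (0.07, 0.043, 1.181) [0. 0. 0.] [-0.7   0.41  0.59]
[-2.41 -0.44  0.14  1.36 -0.5   0.47  1.09] (0.042, 0.478, 1.095) (0.096, 0.155, 1.016) [0. 0. 0.] [-0.77  0.59  0.23]
[-2.44 -0.27  0.25  1.59 -0.53  0.48  1.1 ] (0.089, 0.65, 0.818) (0.128, 0.319, 0.872) [0. 0. 0.] [-0.76  0.64 -0.16]
[-2.7  -0.22  0.57  1.82 -0.86  0.6   1.53] (0.055, 0.657, 0.611) (0.164, 0.362,
[... 176 characters left out ...]
 1.8  -1.27  1.24  2.14] (0.229, 0.644, 0.308) (0.365, 0.432, 0.533) [0. 0. 0.] [-0.72  0.18 -0.67]
[-2.07  0.75  0.9   1.53 -1.26  1.4   2.16] (0.43, 0.623, 0.202) (0.537, 0.447, 0.469) [0. 0. 0.] [-0.59  0.17 -0.79]
[-2.08  0.7   1.14  1.54 -1.05  1.37  1.92] (0.534, 0.48, 0.246) (0.559, 0.352, 0.557) [0. 0. 0.] [-0.31  0.23 -0.92]
[-2.01  0.76  1.33  1.45 -0.88  1.39  1.72] (0.637, 0.337, 0.291) (0.598, 0.29, 0.622) [0. 0. 0.] [-0.01  0.18 -0.98]
[-1.95  0.81  1.38  1.62 -0.92  1.3   1.61] (0.643, 0.227, 0.223) (0.599, 0.2, 0.556) [0. 0. 0.] [ 0.04  0.15 -0.99]
[-1.83  0.9   1.38  1.73 -0.99  1.23  1.51] (0.648, 0.116, 0.154) (0.607, 0.11, 0.489) [-0.003 -0.005  0.   ] [ 0.08  0.1  -0.99]
```

```bash
python3 -m pendant '[[-0.17,-0.1,0,-0.06,-0.03,0.89],[-0.17,-0.1,0,-0.06,-0.03,0.89],[-0.17,-0.1,0,-0.06,-0.03,0.89],[-0.17,-0.1,0,-0.06,-0.03,0.89],[-0.17,-0.1,0,-0.06,-0.03,0.89],[-0.17,-0.1,0,-0.06,-0.03,0.89],[-0.17,-0.1,0,-0.06,-0.03,0.89],[-0.17,-0.1,0,-0.06,-0.03,0.89],[-0.17,-0.1,0,-0.06,-0.03,0.89],[-0.17,-0.1,0,-0.06,-0.03,0.89],[-0.17,-0.1,0,-0.06,-0.03,0.89],[-0.17,-0.1,0,-0.06,-0.03,0.89]]' >/dev/null; python3 log.py
python3 -m pendant '[[-0.07,0.42,-0.25,-0.45,-0.25,0.9],[-0.07,0.42,-0.25,-0.45,-0.25,0.9],[-0.07,0.42,-0.25,-0.45,-0.25,0.9],[-0.07,0.42,-0.25,-0.45,-0.25,0.9],[-0.07,0.42,-0.25,-0.45,-0.25,0.9],[-0.07,0.42,-0.25,-0.45,-0.25,0.9],[-0.07,0.42,-0.25,-0.45,-0.25,0.9],[-0.07,0.42,-0.25,-0.45,-0.25,0.9],[-0.07,0.42,-0.25,-0.45,-0.25,0.9],[-0.07,0.42,-0.25,-0.45,-0.25,0.9],[-0.07,0.42,-0.25,-0.45,-0.25,0.9],[-0.07,0.42,-0.25,-0.45,-0.25,0.9]]' >/dev/null; python3 log.py; python3 oB.py 4
```

```text
t 8.0 q [-0.588, -0.308, -0.247, 0.201, -0.127, 0.433, 0.253] p [-0.1165, -0.0207, 1.5463] R [-0.0103, 0.1761, 0.8888, 0.4229] F [-0.5, 0.1, 0.6] M [-0.39, 0.14, 0.02]
t 9.2 q [-2.358, -0.286, 0.217, 0.636, -0.583, 0.666, 1.021] p [-0.1562, 0.2329, 1.3963] R [-0.3431, 0.3068, 0.8812, -0.1079] F [1.3, 0.7, 0.5] M [-0.52, -0.6, -0.03]
0.3754679928139722
[[-0.33, 0.53, -0.9, -0.49, -0.36, -0.09], [-0.13, -0.05, -0.71, -0.27, -0.23, 0.34], [0.52, 0.47, -0.36, -0.17, -0.26, -0.13], [0.57, -0.11, 0.13, -0.17, -0.38, -0.5], [0.27, -0.26, -0.21, -0.06, 0.02, -0.57]]
[-2.31 -0.45  0.14  1.32 -0.54  0.53  1.09] (0.075, 0.452, 1.113) (0.11, 0.126, 1.032) [0. 0. 0.] [-0.74  0.63  0.24]
[-2.28 -0.3   0.15  1.59 -0.52  0.47  1.09] (0.112, 0.625, 0.838) (0.127, 0.291, 0.882) [0. 0. 0.] [-0.71  0.69 -0.13]
[-2.58 -0.27  0.44  1.85 -0.8   0.53  1.49] (0.07, 0.637, 0.627) (0.156, 0.331, 0.74) [ 0.    -0.002  0.   ] [-0.81  0.49 -0.34]
[-2.75 -0.04  0.74  2.01 -1.19  0.74  2.  ] (0.031, 0.648, 0.422) (0.177, 0.395, 0.591) [0. 0. 0.] [-0.83  0.25 -0.5 ]
[-2.4   0.36  0.91  1.85 -1.28  1.17  2.2 ] (0.242, 0.635, 0.314) (0.362, 0.408, 0.533) [0. 0. 0.] [-0.72  0.25 -0.65]
[-2.03  0.75  0.88  1.53 -1.29  1.36  2.22] (0.451, 0.622, 0.2) (0.547, 0.433, 0.463) [0. 0. 0.] [-0.59  0.21 -0.78]
[-2.06  0.69  1.12  1.55 -1.08  1.33  1.98] (0.551, 0.479, 0.242) (0.565, 0.34, 0.549) [0. 0. 0.] [-0.31  0.27 -0.91]
[-2.    0.75  1.32  1.46 -0.91  1.34  1.76] (0.65, 0.336, 0.284) (0.6, 0.281, 0.613) [0. 0. 0.] [-0.    0.22 -0.98]
[-1.95  0.81  1.38  1.63 -0.94  1.26  1.63] (0.653, 0.224, 0.222) (0.599, 0.194, 0.553) [0. 0. 0.] [ 0.06  0.18 -0.98]
[-1.82  0.9   1.39  1.73 -1.    1.21  1.49] (0.657, 0.111, 0.159) (0.607, 0.106, 0.493) [-0.003 -0.007  0.   ] [ 0.1   0.11 -0.99]
```

```bash
python3 -m pendant '[[-0.33,0.53,-0.9,-0.49,-0.36,-0.09],[-0.33,0.53,-0.9,-0.49,-0.36,-0.09],[-0.33,0.53,-0.9,-0.49,-0.36,-0.09],[-0.33,0.53,-0.9,-0.49,-0.36,-0.09],[-0.33,0.53,-0.9,-0.49,-0.36,-0.09],[-0.33,0.53,-0.9,-0.49,-0.36,-0.09],[-0.33,0.53,-0.9,-0.49,-0.36,-0.09],[-0.33,0.53,-0.9,-0.49,-0.36,-0.09],[-0.33,0.53,-0.9,-0.49,-0.36,-0.09],[-0.33,0.53,-0.9,-0.49,-0.36,-0.09],[-0.33,0.53,-0.9,-0.49,-0.36,-0.09],[-0.33,0.53,-0.9,-0.49,-0.36,-0.09]]' >/dev/null; python3 log.py
python3 -m pendant '[[-0.13,-0.05,-0.71,-0.27,-0.23,0.34],[-0.13,-0.05,-0.71,-0.27,-0.23,0.34],[-0.13,-0.05,-0.71,-0.27,-0.23,0.34],[-0.13,-0.05,-0.71,-0.27,-0.23,0.34],[-0.13,-0.05,-0.71,-0.27,-0.23,0.34],[-0.13,-0.05,-0.71,-0.27,-0.23,0.34],[-0.13,-0.05,-0.71,-0.27,-0.23,0.34],[-0.13,-0.05,-0.71,-0.27,-0.23,0.34],[-0.13,-0.05,-0.71,-0.27,-0.23,0.34],[-0.13,-0.05,-0.71,-0.27,-0.23,0.34],[-0.13,-0.05,-0.71,-0.27,-0.23,0.34],[-0.13,-0.05,-0.71,-0.27,-0.23,0.34]]' >/dev/null; python3 log.py; python3 oB.py 6
```

```text
t 10.4 q [-2.199, -0.272, 0.099, 1.438, -0.463, 0.597, 0.988] p [-0.3379, 0.5246, 0.9015] R [-0.463, 0.5927, 0.6535, -0.0846] F [-0.4, 0.4, 0.1] M [-0.75, -0.69, -0.01]
t 11.6 q [-2.544, -0.079, 0.516, 1.902, -1.012, 0.791, 1.775] p [-0.4157, 0.4937, 0.4757] R [0.6448, -0.5878, -0.4403, 0.2117] F [0.1, 1.0, 0.1] M [-0.22, -0.85, -0.04]
0.3972904205683427
[[0.44, 0.43, -0.46, -0.19, -0.15, -0.17], [0.67, -0.01, 0.14, -0.3, -0.4, -0.54], [0.22, -0.33, -0.24, -0.02, 0.06, -0.94]]
[-2.3   0.25  0.71  1.86 -1.22  1.06  2.09] (0.221, 0.641, 0.341) (0.342, 0.405, 0.549) [0. 0. 0.] [-0.74  0.26 -0.62]
[-2.    0.65  0.71  1.65 -1.32  1.23  2.18] (0.406, 0.638, 0.198) (0.508, 0.423, 0.438) [0. 0. 0.] [-0.66  0.26 -0.71]
[-1.99  0.63  0.97  1.55 -1.03  1.27  1.8 ] (0.548, 0.494, 0.244) (0.569, 0.342, 0.544) [0. 0. 0.] [-0.35  0.28 -0.89]
[-1.85  0.77  1.16  1.28 -0.84  1.41  1.49] (0.688, 0.351, 0.288) (0.656, 0.303, 0.62) [0. 0. 0.] [-0.03  0.17 -0.98]
[-1.9   0.8   1.3   1.57 -0.91  1.27  1.16] (0.666, 0.233, 0.217) (0.62, 0.202, 0.55) [0. 0. 0.] [ 0.04  0.16 -0.99]
[-1.84  0.89  1.38  1.76 -1.01  1.19  0.85] (0.644, 0.115, 0.147) (0.597, 0.107, 0.481) [ 0.    -0.009  0.   ] [ 0.08  0.11 -0.99]
```

```bash
python3 -m pendant '[[0.44,0.43,-0.46,-0.19,-0.15,-0.17],[0.44,0.43,-0.46,-0.19,-0.15,-0.17],[0.44,0.43,-0.46,-0.19,-0.15,-0.17],[0.44,0.43,-0.46,-0.19,-0.15,-0.17],[0.44,0.43,-0.46,-0.19,-0.15,-0.17],[0.44,0.43,-0.46,-0.19,-0.15,-0.17],[0.44,0.43,-0.46,-0.19,-0.15,-0.17],[0.44,0.43,-0.46,-0.19,-0.15,-0.17],[0.44,0.43,-0.46,-0.19,-0.15,-0.17],[0.44,0.43,-0.46,-0.19,-0.15,-0.17],[0.44,0.43,-0.46,-0.19,-0.15,-0.17],[0.44,0.43,-0.46,-0.19,-0.15,-0.17]]' >/dev/null; python3 log.py
python3 -m pendant '[[0.67,-0.01,0.14,-0.3,-0.4,-0.54],[0.67,-0.01,0.14,-0.3,-0.4,-0.54],[0.67,-0.01,0.14,-0.3,-0.4,-0.54],[0.67,-0.01,0.14,-0.3,-0.4,-0.54],[0.67,-0.01,0.14,-0.3,-0.4,-0.54],[0.67,-0.01,0.14,-0.3,-0.4,-0.54],[0.67,-0.01,0.14,-0.3,-0.4,-0.54],[0.67,-0.01,0.14,-0.3,-0.4,-0.54],[0.67,-0.01,0.14,-0.3,-0.4,-0.54],[0.67,-0.01,0.14,-0.3,-0.4,-0.54]]' >/dev/null; python3 log.py
```

```text
t 12.8 q [-2.002, 0.649, 0.69, 1.621, -1.292, 1.212, 2.143] p [-0.1509, 0.7525, 0.1993] R [-0.5871, 0.7188, 0.3247, -0.1822] F [0.3, 0.8, 0.1] M [-0.21, -0.58, -0.06]
t 13.8 q [-1.897, 0.73, 1.071, 1.334, -0.873, 1.369, 1.547] p [0.1843, 0.7468, 0.2712] R [-0.3838, 0.9152, 0.1209, -0.0214] F [0.5, 1.4, -0.3] M [-0.14, -0.17, 0.07]
```

```bash
cat > stage.py <<'E'
from h import *
from scipy.optimize import least_squares
obs=[("top0",225+240/7,225+100/7,(52,-41,30)),("top0",225+650/7,225+240/7,(-78,-41,30)),("top0",225+570/7,225+510/7,(-78,41,30)),("top0",225+145/7,225+360/7,(52,41,30)),("top0",225+352/7,225+265/7,(0,0,99)),
("side0",275+212/7,205+488/7,(52,41,30)),("side0",275+640/7,205+368/7,(-78,41,30)),("side0",275+327/7,205+128/7,(0,0,99))]
def W(p,s):
    c,d=np.cos(p[2]),np.sin(p[2]);s=np.array(s)/1000;return np.array([p[0]+c*s[0]-d*s[1],p[1]+d*s[0]+c*s[1],s[2]])
f=lambda p:np.concatenate([np.array(proj(n,W(p,s)))-[u,v] for n,u,v,s in obs])
g=least_squares(f,[.3466,.4569,.84],loss="soft_l1")
if __name__=="__main__":
    print(g.x,np.degrees(g.x[2]));print(f(g.x).reshape(-1,2).round(1).tolist())
    p=g.x
    for n,u,v in(("end mid top",621,370),):
        w=onz("top0",225+u/7,225+v/7,.036);c,d=np.cos(p[2]),np.sin(p[2]);e=w[:2]-p[:2];print(n,w,(c*e[0]+d*e[1])*1000,(-d*e[0]+c*e[1])*1000)
E
python3 stage.py
python3 - <<'E'
from h import *
save("wrist","w1",sc=1.4)
E
```

```text
[0.34640953 0.45615007 0.81789887] 46.86215321824994
[[-1.0, -1.0], [1.7, -0.1], [0.4, 1.0], [-1.2, 0.7], [0.4, -0.1], [-0.8, -0.0], [1.1, -0.8], [-0.7, 0.2]]
end mid top [0.29433725 0.39820502 0.036     ] -77.88785503750701 -1.6225654921659671
```

View pics/w1.png

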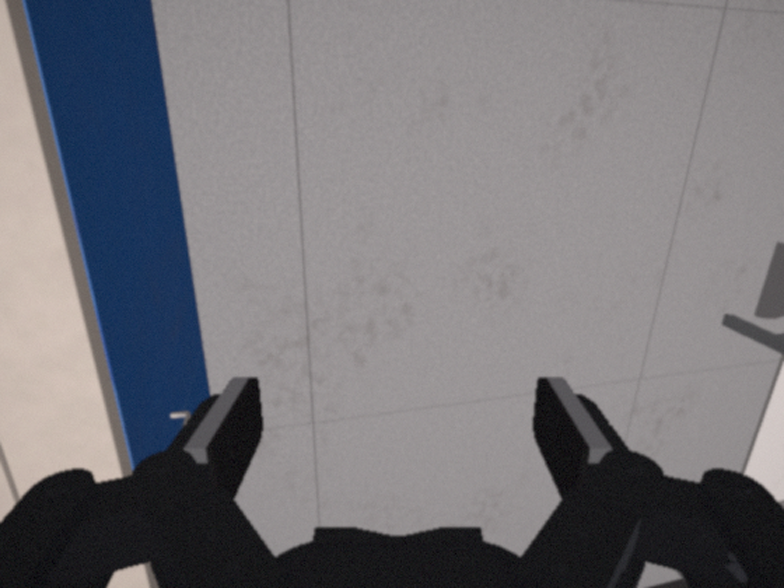

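Wrist view shows only the floor and the sill front, so it is not useful from here. The stage fit is good: yaw 46.9°, bar end near x=-78 and y=-2. Next I'll choose a sideways tilt for pushing that keeps the forearm clear of the post.

```bash
cat > tilt.py <<'E'
from bopt import *
import stage
SP=stage.g.x
def toolR(tilt,flip,extra=0):
    # columns x,y,z of tool in stage frame; y along +-stage x, z down tilted so that wrist is to +y_stage
    t=np.radians(tilt);zt=np.array([0,-np.sin(t),-np.cos(t)]);yt=np.array([1.,0,0])*flip;xt=np.cross(yt,zt)
    return R.from_euler("z",SP[2])*R.from_matrix(np.stack([xt,yt,zt],1))
def ikq3(p,r,q3,seed):
    f=lambda q:np.r_[10*(fkb(q[None])[2][-1][0]-p),3*(r*R.from_matrix(fkb(q[None])[1][0]).inv()).as_rotvec(),(q[2]-q3)]
    g=least_squares(f,np.clip(seed,LO+.01,HI-.01),bounds=(LO,HI),max_nfev=200);return g.cost,g.x
if __name__=="__main__":
  for x in(-95,-68):
   for tilt in(0,15,25,35):
    for flip in(1,-1):
      for q3 in(1.1,1.3,1.4):
        c,q=ikq3(stage.W(SP,(x,0,36)),toolR(tilt,flip),q3,np.array([-1.9,.9,1.3,1.9,-1,1.1,-2 if flip>0 else 1.]))
        if c<1e-5: print(x,tilt,flip,q.round(2),clear(q),nl(pts(q)["wrist"]))
E
python3 tilt.py
```

```text
-95 0 1 [-1.87  0.65  1.1   2.14 -0.8   0.85  0.54] [0.111, 0.003, 0.125] (0.47, 0.089, 0.373)
-95 0 1 [-1.96  0.85  1.3   2.14 -1.01  1.02  0.73] [0.132, 0.023, 0.125] (0.47, 0.089, 0.373)
-95 0 1 [-1.98  0.97  1.4   2.14 -1.12  1.14  0.82] [0.138, 0.035, 0.125] (0.47, 0.089, 0.373)
-95 15 1 [-2.03  0.72  1.1   2.1  -0.53  0.8   0.19] [0.147, 0.057, 0.12] (0.464, 0.176, 0.362)
-95 15 1 [-2.11  0.92  1.3   2.1  -0.8   0.93  0.44] [0.166, 0.073, 0.12] (0.464, 0.176, 0.362)
-95 15 1 [-2.13  1.05  1.4   2.11 -0.94  1.03  0.56] [0.17, 0.079, 0.12] (0.464, 0.176, 0.362)
-95 25 1 [-2.11  0.81  1.1   2.07 -0.39  0.82 -0.  ] [0.164, 0.102, 0.12] (0.461, 0.231, 0.342)
-95 25 1 [-2.18  1.01  1.3   2.07 -0.69  0.93  0.27] [0.181, 0.113, 0.12] (0.461, 0.231, 0.342)
-95 25 1 [-2.21  1.14  1.4   2.07 -0.83  1.02  0.4 ] [0.185, 0.117, 0.12] (0.461, 0.231, 0.342)
-95 35 1 [-2.17  0.92  1.1   2.03 -0.29  0.87 -0.15] [0.177, 0.147, 0.12] (0.458, 0.282, 0.312)
-95 35 1 [-2.24  1.13  1.3   2.03 -0.59  0.96  0.14] [0.192, 0.154, 0.12] (0.458, 0.282, 0.312)
-95 35 1 [-2.26  1.26  1.4   2.03 -0.74  1.04  0
[... 505 characters left out ...]
(0.491, 0.178, 0.362)
-68 15 1 [-2.09  1.08  1.4   2.05 -0.95  1.06  0.57] [0.161, 0.096, 0.147] (0.491, 0.178, 0.362)
-68 25 1 [-2.06  0.85  1.1   2.01 -0.42  0.85  0.03] [0.155, 0.114, 0.147] (0.488, 0.233, 0.342)
-68 25 1 [-2.14  1.05  1.3   2.01 -0.71  0.96  0.29] [0.172, 0.127, 0.147] (0.488, 0.233, 0.342)
-68 25 1 [-2.16  1.17  1.4   2.01 -0.84  1.04  0.41] [0.176, 0.132, 0.147] (0.488, 0.233, 0.342)
-68 35 1 [-2.12  0.95  1.1   1.97 -0.31  0.89 -0.12] [0.168, 0.157, 0.147] (0.485, 0.284, 0.312)
-68 35 1 [-2.2   1.15  1.3   1.97 -0.6   0.98  0.15] [0.183, 0.166, 0.147] (0.485, 0.284, 0.312)
-68 35 1 [-2.21  1.27  1.4   1.97 -0.75  1.06  0.28] [0.187, 0.169, 0.147] (0.485, 0.284, 0.312)
```

```bash
cat > oC.py <<'E'
from tilt import *
def to(p,r,N,q3=None,q0=None,x0=None):
    q0=np.array(data()[-1][0]) if q0 is None else q0;Rt=r.as_matrix()
    def final(q,Rm,pt):
        e=list((30*(pt[-1]-p)).T)+list((8*(Rm-Rt).reshape(len(q),-1)).T)
        if q3: e+=[.5*(q[:,2]-q3)]
        return e
    if x0 is None:
        J,Rm,pt=fkb(q0[None]);d=(p-pt[-1][0])/.05;w=(r*R.from_matrix(Rm[0]).inv()).as_rotvec()/np.radians(6);x0=np.tile(np.r_[d,w]/sum(N),len(N))
    c,x=solve((q0,N,x0,final,80));x=x.round(2);print(c,x.tolist());show(q0,x,N);return x
E
python3 - <<'E'
from oC import *
to(stage.W(SP,(-112,0,230)),toolR(22,1),[10,10],1.3)
E
```

```text
0.8552173142486978 [[-0.82, 0.21, 0.7, -0.08, 0.88, -0.54], [1.0, -0.77, -0.88, -0.89, -1.0, -0.79]]
[-1.92  0.65  0.98  1.01 -1.2   1.71  0.75] (0.5, 0.62, 0.487) (0.583, 0.432, 0.754) [0. 0. 0.] [-0.56  0.24 -0.79]
[-2.18  0.47  1.1   1.2  -1.14  1.59  0.24] (0.417, 0.619, 0.544) (0.487, 0.405, 0.796) [0. 0. 0.] [-0.58  0.32 -0.75]
[-2.42  0.54  1.53  1.75 -0.45  1.41  0.17] (0.455, 0.228, 0.3) (0.459, 0.261, 0.635) [0. 0. 0.] [ 0.06 -0.08 -1.  ]
```

Run:
```python
from oC import *
q0=np.array(data()[-1][0]);J,Rm,pt=fkb(q0[None]);r=toolR(22,1);p=stage.W(SP,(-112,0,200))
x=np.r_[(p-pt[-1][0])/.05,(r*R.from_matrix(Rm[0]).inv()).as_rotvec()/np.radians(6)]/14;print(x.round(2))
show(q0,x[None],[14])
for g in(None,): to(p,r,[7,7,7],None,x0=np.tile(x*14/21,3))
```

```text
[ 0.12 -0.53 -0.1  -0.17 -0.25 -1.07]
[-2.27  0.72  1.47  1.74 -0.74  1.2   1.04] (0.56, 0.274, 0.245) (0.5, 0.278, 0.577) [0. 0. 0.] [ 0.14  0.11 -0.98]
[-2.37  0.95  1.74  1.96 -0.68  1.25  0.6 ] (0.474, 0.135, 0.221) (0.432, 0.238, 0.539) [ 0.     0.    -0.013] [ 0.3  -0.14 -0.94]
0.001273504839190756 [[-0.5, -0.59, 0.46, -0.02, 0.22, -0.94], [0.53, 0.53, -0.52, -0.97, -0.33, -0.32], [0.18, -1.0, 0.02, 0.31, -0.82, -0.75]]
[-2.75  0.4   1.72  1.72 -0.7   1.36  0.8 ] (0.419, 0.379, 0.391) (0.397, 0.272, 0.71) [ 0.    -0.015  0.   ] [-0.17  0.27 -0.95]
[-1.84  0.95  1.1   1.11 -0.66  1.77  0.51] (0.605, 0.359, 0.23) (0.685, 0.421, 0.552) [0. 0. 0.] [-0.05 -0.3  -0.95]
[-2.33  0.85  1.62  1.99 -0.5   1.2   0.29] (0.453, 0.088, 0.2) (0.446, 0.216, 0.512) [ 0.    -0.015  0.   ] [ 0.27 -0.26 -0.93]
```

```bash
cat > oD.py <<'E'
from oC import *
from multiprocessing import Pool
q0=np.array(data()[-1][0]);N=[10,10,10]
def go(a):
    seed,yaw,x_,z_=a;rng=np.random.default_rng(seed);r=toolR(22,1)
    if yaw: r=r*R.from_euler("z",yaw,degrees=True)
    p=stage.W(SP,(x_,0,z_));Rt=r.as_matrix()
    def final(q,Rm,pt): return list((30*(pt[-1]-p)).T)+list((8*(Rm-Rt).reshape(len(q),-1)).T)+[2*np.maximum(q[:,2]-1.35,0),2*np.minimum(q[:,2]-1.1,0)]
    J,Rm,pt=fkb(q0[None]);x=np.r_[(p-pt[-1][0])/.05,(r*R.from_matrix(Rm[0]).inv()).as_rotvec()/np.radians(6)]/30
    c,x=solve((q0,N,np.tile(x,3)+rng.normal(0,.3,18),final,80));return c,x,yaw
if __name__=="__main__":
    with Pool(4) as P4: r=sorted(P4.imap_unordered(go,[(s,y,-112,200) for s in range(5) for y in(0,90,-90)]),key=lambda t:t[0])
    print([(round(float(t[0]),4),t[2]) for t in r])
    for t in r[:2]: print(t[2],t[1].round(2).tolist());show(q0,t[1].round(2),N)
E
python3 oD.py
```

```text
[(0.0003, -90), (0.0003, -90), (0.0004, -90), (0.0005, -90), (0.0021, 0), (0.0032, 0), (0.0373, 0), (0.0618, 0), (1.2817, 90), (1.2878, 90), (1.6617, 90), (1.7241, 90), (2.6666, 90), (47.1323, 0), (142.165, -90)]
-90 [[-0.24, -0.26, 0.37, -0.31, 0.11, -0.35], [0.12, -0.21, -0.1, -0.29, -0.16, 0.36], [0.3, -0.25, -0.42, 0.13, -0.21, 0.12]]
[-2.04  0.63  1.21  1.26 -0.75  1.68  1.17] (0.54, 0.407, 0.382) (0.57, 0.358, 0.715) [0. 0. 0.] [-0.17  0.04 -0.99]
[-2.11  0.59  1.26  1.2  -0.64  1.92  1.01] (0.463, 0.377, 0.447) (0.535, 0.37, 0.776) [0. 0. 0.] [-0.17 -0.13 -0.98]
[-2.15  0.6   1.25  1.28 -0.4   1.94  1.26] (0.446, 0.306, 0.419) (0.529, 0.383, 0.737) [0. 0. 0.] [-0.02 -0.33 -0.94]
[-2.29  0.54  1.31  1.62 -0.21  1.6   1.4 ] (0.447, 0.204, 0.325) (0.492, 0.319, 0.639) [0. 0. 0.] [ 0.14 -0.34 -0.93]
[-2.33  0.51  1.36  1.99 -0.13  1.1   1.47] (0.456, 0.087, 0.201) (0.445, 0.214, 0.513) [ 0.    -0.032 -0.   ] [ 0.28 -0.25 -0.93]
-90 [[-0.19, -0.31, -0.02, -0.57, 0.29, -0.22], [0.07, -0.17, 0.14, -0.12, -0.23, 0.27], [0.29, -0.26, -0.28, 0.23, -0.32, 0.18]]
[-1.88  0.76  1.06  1.3  -0.81  1.72  1.32] (0.541, 0.388, 0.269) (0.641, 0.348, 0.589) [0. 0. 0.] [-0.3  -0.12 -0.95]
[-1.9   0.77  1.06  1.34 -0.72  1.93  1.23] (0.465, 0.352, 0.282) (0.635, 0.352, 0.573) [0. 0. 0.] [-0.36 -0.35 -0.86]
[-2.    0.71  1.12  1.34 -0.48  1.95  1.33] (0.446, 0.3, 0.324) (0.594, 0.373, 0.619) [0. 0. 0.] [-0.17 -0.46 -0.87]
[-2.16  0.6   1.21  1.62 -0.27  1.63  1.43] (0.445, 0.204, 0.283) (0.527, 0.316, 0.591) [0. 0. 0.] [ 0.05 -0.41 -0.91]
[-2.32  0.51  1.35  1.99 -0.13  1.11  1.48] (0.452, 0.089, 0.2) (0.445, 0.215, 0.513) [ 0.    -0.031  0.   ] [ 0.27 -0.26 -0.93]
```

Run:
```python
from oC import *
q0=np.array(data()[-1][0])
X=np.array([[-0.24,-0.26,0.37,-0.31,0.11,-0.35],[0.12,-0.21,-0.1,-0.29,-0.16,0.36],[0.3,-0.25,-0.42,0.13,-0.21,0.12]])
q1=rollb(q0,X[None],[10]*3)[-1][0]
q2=rollb(q1,np.array([[[0,0,-.33,0,0,0]]]),[10])[-1][0]
for q in(q1,q2): print(q.round(2),clear(q),nl(pts(q)["elbow"]),nl(pts(q)["wrist"]))
# tilt alternatives: more lat tilt
for y in(0,-90):
  for t in(22,30,38):
    for q3 in(1.2,1.4):
      c,q=ikq3(stage.W(SP,(-95,0,36)),toolR(t,1)*R.from_euler("z",y,degrees=True),q3,q2);print(y,t,q3,c<1e-4,q.round(2),clear(q),nl(pts(q)["elbow"]))
```

```text
[-2.33  0.51  1.36  1.99 -0.13  1.1   1.47] [0.205, 0.058, 0.104] (0.012, 0.254, 0.713) (0.445, 0.214, 0.513)
[-2.08  0.71  1.04  2.12 -0.33  0.77  1.52] [0.158, 0.074, 0.102] (0.095, 0.326, 0.654) (0.443, 0.211, 0.348)
0 22 1.2 True [-2.13  0.87  1.2   2.08 -0.57  0.86  0.18] [0.169, 0.095, 0.12] (0.09, 0.39, 0.592)
0 22 1.4 True [-2.19  1.11  1.4   2.08 -0.86  1.02  0.45] [0.181, 0.105, 0.12] (0.077, 0.461, 0.489)
0 30 1.2 True [-2.18  0.96  1.2   2.05 -0.49  0.88  0.06] [0.18, 0.129, 0.12] (0.073, 0.421, 0.557)
0 30 1.4 True [-2.24  1.2   1.4   2.05 -0.78  1.03  0.33] [0.191, 0.136, 0.12] (0.056, 0.483, 0.448)
0 38 1.2 True [-2.23  1.06  1.2   2.01 -0.42  0.92 -0.04] [0.189, 0.163, 0.12] (0.058, 0.451, 0.514)
0 38 1.4 True [-2.28  1.29  1.4   2.01 -0.72  1.05  0.24] [0.199, 0.167, 0.12] (0.037, 0.501, 0.4)
-90 22 1.2 True [-2.13  0.87  1.2   2.08 -0.57  0.86  1.75] [0.169, 0.095, 0.12] (0.09, 0.39, 0.592)
-90 22 1.4 True [-2.19  1.11  1.4   2.08 -0.86  1.02  2.02] [0.181, 0.105, 0.12] (0.077, 0.461, 0.489)
-90 30 1.2 True [-2.18  0.96  1.2   2.05 -0.49  0.88  1.63] [0.18, 0.129, 0.12] (0.073, 0.421, 0.557)
-90 30 1.4 True [-2.24  1.2   1.4   2.05 -0.78  1.03  1.9 ] [0.191, 0.136, 0.12] (0.056, 0.483, 0.448)
-90 38 1.2 True [-2.23  1.06  1.2   2.01 -0.42  0.92  1.53] [0.189, 0.163, 0.12] (0.058, 0.451, 0.514)
-90 38 1.4 True [-2.28  1.29  1.4   2.01 -0.72  1.05  1.81] [0.199, 0.167, 0.12] (0.037, 0.501, 0.4)
```

```bash
python3 -m pendant '[[0.12,-0.5,-0.28,-0.34,-0.32,0],[0.12,-0.5,-0.28,-0.34,-0.32,0],[0.12,-0.5,-0.28,-0.34,-0.32,0],[0.12,-0.5,-0.28,-0.34,-0.32,0],[0.12,-0.5,-0.28,-0.34,-0.32,0],[0.12,-0.5,-0.28,-0.34,-0.32,0],[0.12,-0.5,-0.28,-0.34,-0.32,0],[0.12,-0.5,-0.28,-0.34,-0.32,0],[0.12,-0.5,-0.28,-0.34,-0.32,0],[0.12,-0.5,-0.28,-0.34,-0.32,0],[0.12,-0.5,-0.28,-0.34,-0.32,0],[0.12,-0.5,-0.28,-0.34,-0.32,0],[0.12,-0.5,-0.28,-0.34,-0.32,0],[0.12,-0.5,-0.28,-0.34,-0.32,0],[0,0,0,0,0,0]]' 1; python3 log.py
cat > st.py <<'E'
from tilt import *
from h import *
def tcp():
    s=telemetry.get_state();e=s["position"]-np.r_[SP[:2],0];Rs=R.from_euler("z",SP[2]).inv();M=(Rs*R.from_quat(s["tool_rot"])).as_matrix()
    print("stage xyz mm",(Rs.apply(e)*1000).round(1),"tool axes x,y,z in stage",M.T.round(2).tolist(),"F stage",Rs.apply(s["wrist_force"]).round(1),"t",round(s["time_s"],1),"open",round(s["opening"],4),"clear",clear(s["qpos"]),"q",s["qpos"].round(2))
def rows(dx,dy,dz): 
    return (R.from_euler("z",SP[2]).apply([dx,dy,dz])/50).round(3)
if __name__=="__main__": tcp()
E
python3 - <<'E'
from st import *
tcp()
save("wrist","w2"); save("side","s2"); save("top","t2")
a=[np.load(f"pics/{n}.npz")["im"] for n in("w2","s2","t2")]
s=cv2.resize(a[1][205:290,275:405],None,fx=4,fy=4,interpolation=cv2.INTER_CUBIC)[:,:400]; t=cv2.resize(a[2][225:310,225:325],None,fx=4,fy=4,interpolation=cv2.INTER_CUBIC)
w=cv2.resize(a[0],(340,255))
o=np.zeros((600,800,3),np.uint8);o[:340,:400]=s;o[:340,400:800]=t;o[342:597,:340]=w
cv2.imwrite("pics/m2.png",o[:,:,::-1])
E
```

```text
time_s: 15.35
position: [0.266, 0.393, 0.0731]
tool_rot: [-0.384, 0.896, -0.2, 0.093]
wrist_force: [-0.5, 1.1, 0.5]
opening: -0.0001
gripper_force: 0.0
t 15.35 q [-2.232, 0.879, 1.281, 2.055, -0.499, 0.936, 1.665] p [0.266, 0.393, 0.0731] R [-0.3844, 0.8964, -0.1998, 0.0934] F [-0.5, 1.1, 0.5] M [0.26, 0.39, 0.0]
stage xyz mm [-101.    15.5   73.1] tool axes x,y,z in stage [[-1.0, 0.0, -0.01], [0.01, 0.9, -0.43], [0.01, -0.43, -0.9]] F stage [0.5 1.1 0.5] t 15.3 open -0.0001 clear [0.19, 0.115, 0.112] q [-2.23  0.88  1.28  2.06 -0.5   0.94  1.67]
```

View pics/m2.png

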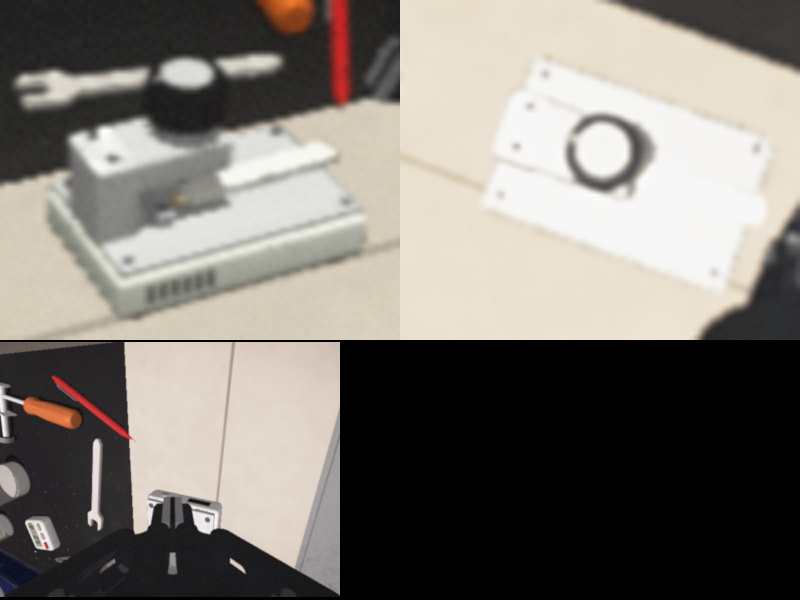

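Side crop: the bar lies from under the press to its front end at about (335,150) and appears nearly aligned. The closed gripper is parked at the front left. I'll estimate the bar's end and yaw from its edges numerically.

Run:
```python
from st import *
im=np.load("pics/side0.npz")["im"].astype(int)
g=im.sum(2)//3
# project lines across bar: for stage x positions sample brightness along stage y at z=.036
def samp(im,n,x,ys,z):
    o=[]
    for y in ys:
        u,v=proj(n,stage.W(SP,(x,y,z))); o.append(int(cv2.getRectSubPix(im.astype(np.float32),(1,1),(u,v))[0,0]))
    return o
ys=range(-16,17,2)
print("y",list(ys))
for x in range(-94,-20,8): print("side",x,samp(g,"side0",x,ys,36))
gt=np.load("pics/top0.npz")["im"].astype(int).min(2)
for x in range(-94,-20,8): print("top",x,samp(gt,"top0",x,ys,36))
print("end profile top y=-2:",[(x,samp(gt,"top0",x,[-2,0,2],36)) for x in range(-100,-70,2)])
```

```text
y [-16, -14, -12, -10, -8, -6, -4, -2, 0, 2, 4, 6, 8, 10, 12, 14, 16]
side -94 [191, 190, 190, 191, 191, 191, 191, 192, 191, 191, 191, 191, 192, 192, 191, 192, 193]
side -86 [191, 191, 190, 189, 187, 189, 194, 193, 188, 187, 188, 190, 191, 191, 192, 191, 192]
side -78 [190, 192, 200, 210, 225, 236, 238, 240, 237, 227, 201, 174, 156, 167, 183, 189, 191]
side -70 [185, 185, 190, 199, 215, 234, 238, 240, 238, 230, 206, 181, 161, 163, 179, 187, 192]
side -62 [212, 212, 217, 225, 233, 239, 240, 241, 240, 232, 209, 184, 169, 176, 196, 208, 215]
side -54 [213, 213, 214, 218, 229, 238, 240, 240, 239, 234, 213, 189, 173, 182, 202, 210, 214]
side -46 [212, 212, 215, 222, 230, 238, 240, 240, 238, 230, 204, 179, 163, 173, 194, 208, 214]
side -38 [195, 204, 212, 222, 231, 239, 240, 242, 241, 238, 220, 189, 166, 169, 188, 204, 214]
side -30 [124, 122, 128, 145, 182, 217, 235, 241, 241, 238, 224, 198, 171, 174, 189, 205, 214]
side -22 [124, 122, 120, 118, 123, 149, 167, 188, 203, 209, 199, 183, 168, 173, 188, 203, 213]
top -94 [208, 209, 209, 209, 209, 208, 209, 208, 208, 209, 208, 207, 207, 207, 2
[... 543 characters left out ...]
245, 244, 245, 245, 245, 245, 246]
top -38 [244, 244, 244, 244, 245, 246, 247, 247, 247, 247, 245, 244, 244, 245, 245, 245, 246]
top -30 [244, 244, 244, 244, 245, 246, 247, 247, 247, 247, 245, 244, 244, 245, 245, 246, 246]
top -22 [227, 218, 210, 211, 224, 235, 242, 246, 247, 247, 246, 245, 245, 245, 245, 246, 246]
end profile top y=-2: [(-100, [208, 209, 210]), (-98, [208, 209, 209]), (-96, [208, 208, 209]), (-94, [208, 208, 209]), (-92, [209, 209, 209]), (-90, [209, 210, 210]), (-88, [210, 210, 210]), (-86, [210, 211, 211]), (-84, [214, 213, 212]), (-82, [228, 227, 224]), (-80, [244, 242, 240]), (-78, [247, 246, 243]), (-76, [247, 247, 244]), (-74, [247, 247, 246]), (-72, [247, 247, 246])]
```

Run:
```python
from st import *
d=np.load("pics/w2.npz");im=d["im"].min(2).astype(int);s=telemetry.get_state()
p=np.array(s["position"]);M=R.from_quat(s["tool_rot"]).as_matrix()
def pr(l): return np.array(proj("w2",p+M@np.array(l)))
print("tcp",pr([0,0,0]),"x+11",pr([.011,0,0]),"y+10",pr([0,.01,0]),"grasp",pr([0,0,-.019]),"depth", (d["W"][:3,:3].T@(p-d["W"][:3,3])))
u,v=pr([0,0,0]).round().astype(int)
for r in range(v-24,v+26,4): print(r,im[r,u-34:u+36:2].tolist())
```

```text
tcp [285.71222854 283.92611235] x+11 [285.78455103 262.70133837] y+10 [307.11128004 284.00066377] grasp [285.75624918 307.9685643 ] depth [ 0.00090606 -0.03650105 -0.15769362]
260 [122, 122, 131, 136, 193, 187, 229, 231, 223, 117, 102, 99, 97, 98, 66, 26, 25, 33, 82, 96, 99, 95, 97, 104, 133, 133, 134, 131, 114, 53, 11, 16, 11, 23, 27]
264 [229, 229, 225, 207, 182, 164, 142, 118, 104, 97, 97, 99, 97, 97, 70, 18, 23, 26, 85, 99, 94, 100, 97, 102, 128, 131, 137, 129, 124, 128, 116, 108, 85, 67, 54]
268 [195, 223, 144, 42, 31, 30, 26, 30, 69, 97, 96, 99, 95, 99, 67, 25, 26, 28, 82, 95, 97, 98, 99, 93, 54, 31, 26, 32, 24, 46, 131, 179, 180, 156, 155]
272 [134, 58, 23, 26, 30, 28, 28, 32, 81, 97, 100, 99, 96, 96, 63, 27, 18, 17, 83, 99, 98, 96, 98, 96, 70, 29, 28, 27, 32, 25, 25, 87, 221, 237, 235]
276 [138, 33, 27, 25, 32, 22, 29, 40, 84, 95, 96, 97, 98, 98, 64, 21, 20, 26, 77, 96, 97, 97, 100, 97, 72, 30, 29, 33, 29, 27, 29, 26, 97, 124, 128]
280 [89, 28, 23, 28, 28, 29, 29, 45, 92, 95, 101, 96, 96, 100, 63, 23, 19, 25, 81, 99, 97, 98, 98, 97, 83, 34, 28, 22, 23, 24, 27, 31, 125, 227, 2
[... 339 characters left out ...]
, 99, 99, 100, 95, 92, 53, 27, 21, 28, 67, 96, 98, 96, 97, 98, 97, 65, 28, 26, 21, 31, 29, 30, 25, 109, 226]
296 [26, 29, 26, 24, 32, 29, 33, 81, 91, 99, 102, 102, 104, 96, 47, 20, 19, 27, 59, 98, 103, 104, 100, 98, 93, 65, 31, 26, 24, 30, 29, 28, 31, 59, 207]
300 [30, 29, 27, 27, 24, 32, 28, 33, 28, 31, 37, 73, 105, 110, 56, 26, 30, 33, 71, 109, 104, 66, 35, 27, 29, 29, 28, 28, 34, 20, 28, 26, 31, 28, 138]
304 [32, 28, 25, 27, 19, 29, 29, 21, 29, 29, 29, 30, 37, 90, 54, 30, 29, 32, 68, 86, 33, 27, 26, 32, 22, 26, 30, 28, 26, 28, 28, 30, 28, 29, 26]
308 [27, 29, 25, 33, 28, 33, 29, 32, 31, 27, 32, 28, 29, 30, 26, 23, 34, 31, 34, 29, 28, 30, 31, 23, 25, 27, 29, 35, 29, 32, 30, 24, 29, 25, 27]
```

Run:
```python
from h import *
im=np.load("pics/w2.npz")["im"];o=cv2.resize(im[200:330,215:365],None,fx=4.6,fy=4.6,interpolation=cv2.INTER_CUBIC);cv2.imwrite("pics/c9.png",o[:,:,::-1])
```

```text
(no output)
```

View pics/c9.png

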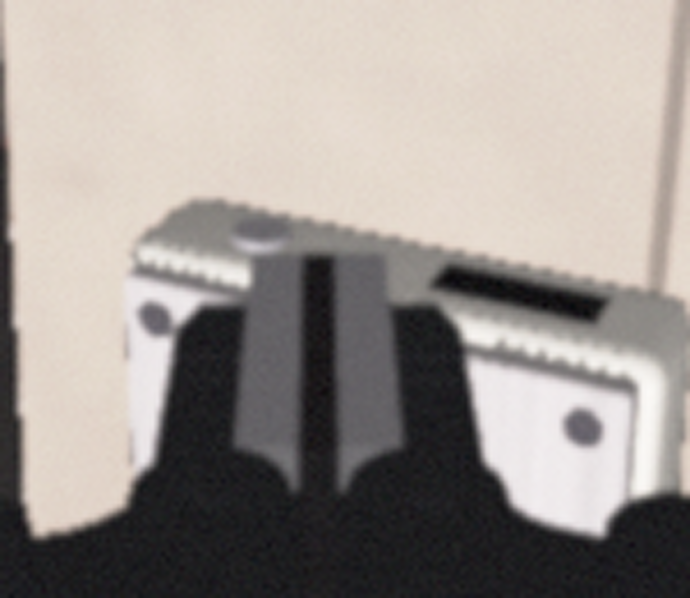

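Crop: the closed tips show grey pads about ±7 mm wide at the very end, with black fingers about ±13 mm wide beside them. I'll reduce the tilt to about 18° and lower in front of the bar end.

```bash
python3 -m pendant '[[0.11,-0.1,0,0.29,0.31,0],[0.11,-0.1,0,0.29,0.31,0],[0.1,-0.1,0,0.29,0.31,0],[0,0,-0.25,0,0,0],[0,0,-0.25,0,0,0],[0,0,-0.2,0,0,0],[0,0,0,0,0,0]]' >/dev/null; python3 log.py; python3 st.py
```

```text
t 16.2 q [-2.096, 0.793, 1.182, 2.114, -0.588, 0.815, 1.791] p [0.2821, 0.3815, 0.0383] R [-0.3897, 0.908, -0.1381, 0.0681] F [0.2, -0.0, 0.2] M [0.23, 0.31, 0.04]
stage xyz mm [-98.5  -4.2  38.3] tool axes x,y,z in stage [[-1.0, 0.0, -0.02], [0.01, 0.95, -0.3], [0.01, -0.3, -0.95]] F stage [ 0.1 -0.2  0.2] t 16.2 open 0.0004 clear [0.162, 0.068, 0.113] q [-2.1   0.79  1.18  2.11 -0.59  0.81  1.79]
```

```bash
python3 -m pendant '[[0.034,-0.031,-0.056,0,0,0],[0.027,0.029,0,0,0,0],[0.027,0.029,0,0,0,0],[0.027,0.029,0,0,0,0],[0.027,0.029,0,0,0,0],[0,0,0,0,0,0]]' |tail -3; python3 st.py
python3 - <<'E'
from st import *
def samp(im,n,x,ys,z):
    return [int(cv2.getRectSubPix(im.astype(np.float32),(1,1),proj(n,stage.W(SP,(x,y,z))))[0,0]) for y in ys]
save("side","s3");g=np.load("pics/s3.npz")["im"].astype(int).sum(2)//3
for x in range(-94,-40,3): print(x,samp(g,"s3",x,range(-14,16,3),36))
E
```

```text
wrist_force: [-0.9, -0.1, -0.3]
opening: -0.0001
gripper_force: 0.0
stage xyz mm [-89.1  -7.1  37.6] tool axes x,y,z in stage [[-1.0, 0.01, -0.02], [0.01, 0.95, -0.3], [0.02, -0.3, -0.95]] F stage [-0.7  0.6 -0.3] t 16.8 open -0.0001 clear [0.157, 0.069, 0.121] q [-2.07  0.8   1.17  2.1  -0.59  0.81  1.8 ]
-94 [74, 52, 38, 54, 110, 177, 197, 201, 202, 201]
-91 [90, 77, 56, 50, 109, 175, 199, 201, 200, 202]
-88 [87, 91, 84, 74, 105, 167, 194, 199, 199, 200]
-85 [104, 97, 97, 103, 132, 179, 197, 198, 198, 200]
-82 [171, 151, 133, 114, 131, 160, 182, 195, 199, 199]
-79 [198, 199, 178, 140, 128, 136, 147, 170, 194, 200]
-76 [201, 210, 217, 181, 144, 136, 142, 149, 180, 197]
-73 [193, 203, 227, 229, 205, 171, 150, 144, 160, 187]
-70 [193, 203, 223, 240, 239, 228, 185, 143, 127, 137]
-67 [218, 224, 237, 243, 245, 241, 220, 168, 137, 120]
-64 [221, 227, 239, 245, 245, 242, 218, 183, 171, 170]
-61 [221, 223, 236, 244, 245, 243, 219, 179, 185, 208]
-58 [221, 226, 239, 245, 245, 244, 228, 185, 188, 211]
-55 [221, 224, 235, 244, 245, 243, 220, 189, 190, 216]
-52 [222, 225, 235, 243, 245, 243, 226, 180, 184, 213]
-49 [223, 226, 237, 244, 245, 242, 223, 184, 175, 210]
-46 [222, 227, 236, 244, 245, 242, 219, 181, 180, 210]
-43 [222, 226, 239, 244, 245, 240, 223, 177, 176, 206]
```

```bash
python3 -m pendant '[[-0.055,-0.058,0,0,0,0],[-0.055,-0.058,0,0,0,0],[-0.03,-0.03,0,0,0,0],[0,0,-0.06,0,0,0],[0,0,0,0,0,0],[0,0,0,0,0,0]]' >/dev/null; python3 st.py;  python3 - <<'E'
from st import *
for n in("s4",):
    save("side",n);g=np.load(f"pics/{n}.npz")["im"].astype(int).sum(2)//3
    for x in range(-91,-60,3): print(x,[int(cv2.getRectSubPix(g.astype(np.float32),(1,1),proj(n,stage.W(SP,(x,y,36))))[0,0]) for y in range(-14,16,3)])
tcp()
E
```

```text
stage xyz mm [-99.7  -7.1  34.3] tool axes x,y,z in stage [[-1.0, 0.01, -0.02], [0.01, 0.95, -0.3], [0.02, -0.3, -0.95]] F stage [-0.4  0.7  0. ] t 17.4 open 0.0 clear [0.161, 0.065, 0.11] q [-2.09  0.79  1.18  2.12 -0.6   0.8   1.8 ]
-91 [173, 151, 148, 144, 127, 147, 185, 198, 199, 201]
-88 [197, 194, 191, 189, 177, 178, 192, 198, 200, 199]
-85 [197, 198, 198, 198, 198, 196, 198, 199, 200, 200]
-82 [198, 203, 207, 204, 207, 208, 201, 197, 199, 200]
-79 [199, 209, 225, 233, 234, 230, 198, 180, 194, 201]
-76 [201, 213, 235, 242, 244, 241, 214, 170, 184, 199]
-73 [191, 204, 231, 243, 243, 242, 220, 175, 172, 196]
-70 [195, 203, 223, 241, 243, 241, 214, 180, 172, 194]
-67 [218, 225, 237, 243, 245, 241, 221, 175, 182, 205]
-64 [220, 226, 239, 245, 245, 242, 218, 183, 179, 211]
-61 [221, 224, 236, 244, 245, 243, 218, 180, 186, 212]
stage xyz mm [-99.6  -7.1  34.4] tool axes x,y,z in stage [[-1.0, 0.01, -0.02], [0.01, 0.95, -0.3], [0.02, -0.3, -0.95]] F stage [ 0.4  0.1 -0.3] t 17.5 open 0.0003 clear [0.161, 0.065, 0.11] q [-2.09  0.79  1.18  2.12 -0.6   0.8   1.8 ]
```

```bash
python3 -m pendant '[[0.027,0.029,0.02,0,0,0],[0.027,0.029,0,0,0,0],[0.027,0.029,0,0,0,0],[0.027,0.029,0,0,0,0],[0,0,0,0,0,0]]' >/dev/null; python3 st.py; python3 -m pendant '[[0.027,0.029,0,0,0,0],[0,0,0,0,0,0]]' >/dev/null; python3 st.py;python3 -m pendant '[[0.027,0.029,0,0,0,0],[0,0,0,0,0,0]]' >/dev/null; python3 st.py;  python3 - <<'E'
from st import *
for n in("s5",):
    save("side",n);g=np.load(f"pics/{n}.npz")["im"].astype(int).sum(2)//3
    for x in range(-91,-58,3): print(x,[int(cv2.getRectSubPix(g.astype(np.float32),(1,1),proj(n,stage.W(SP,(x,y,36))))[0,0]) for y in range(-14,16,3)])
tcp()
E
```

```text
stage xyz mm [-91.4  -7.1  35.4] tool axes x,y,z in stage [[-1.0, 0.01, -0.02], [0.01, 0.95, -0.3], [0.02, -0.3, -0.95]] F stage [-0.7  0.  -0.4] t 18.0 open 0.0001 clear [0.158, 0.068, 0.119] q [-2.07  0.8   1.17  2.1  -0.59  0.81  1.8 ]
stage xyz mm [-89.5  -7.1  35.4] tool axes x,y,z in stage [[-1.0, 0.01, -0.02], [0.01, 0.95, -0.3], [0.02, -0.3, -0.95]] F stage [ 0.2 -0.8 -0.1] t 18.2 open -0.0001 clear [0.157, 0.069, 0.12] q [-2.07  0.8   1.17  2.1  -0.59  0.81  1.8 ]
stage xyz mm [-87.5  -7.   35.4] tool axes x,y,z in stage [[-1.0, 0.01, -0.02], [0.01, 0.95, -0.3], [0.02, -0.3, -0.95]] F stage [ 0.5 -0.3  0.6] t 18.4 open -0.0003 clear [0.156, 0.07, 0.122] q [-2.07  0.8   1.17  2.1  -0.59  0.81  1.8 ]
-91 [87, 67, 45, 38, 56, 115, 180, 198, 199, 201]
-88 [87, 87, 66, 44, 45, 105, 171, 196, 200, 200]
-85 [75, 88, 86, 75, 74, 107, 171, 194, 200, 201]
-82 [107, 107, 102, 94, 108, 144, 184, 198, 201, 200]
-79 [177, 169, 150, 116, 111, 153, 188, 199, 202, 201]
-76 [200, 200, 193, 157, 127, 133, 169, 191, 200, 201]
-73 [194, 204, 221, 218, 166, 140, 144, 156, 169, 190]
-70 [194, 210, 226, 238, 224, 176, 150, 141, 128, 138]
-67 [216, 225, 237, 242, 242, 229, 190, 155, 131, 115]
-64 [220, 225, 239, 245, 245, 241, 213, 176, 158, 135]
-61 [221, 223, 235, 244, 245, 243, 217, 181, 188, 191]
stage xyz mm [-87.7  -7.   35.4] tool axes x,y,z in stage [[-1.0, 0.01, -0.02], [0.01, 0.95, -0.3], [0.02, -0.3, -0.95]] F stage [ 0.2 -0.  -0.7] t 18.4 open -0.0002 clear [0.156, 0.07, 0.122] q [-2.07  0.8   1.17  2.1  -0.59  0.81  1.8 ]
```

```bash
for i in 1 2 3; do :; done; python3 -m pendant '[[0.027,0.029,0,0,0,0],[0.027,0.029,0,0,0,0],[0,0,0,0,0,0]]' >/dev/null; python3 st.py|cut -c1-40,130-190;python3 -m pendant '[[0.014,0.015,0,0,0,0],[0,0,0,0,0,0]]' >/dev/null; python3 st.py|cut -c1-40,130-190;python3 -m pendant '[[0.014,0.015,0,0,0,0],[0,0,0,0,0,0]]' >/dev/null; python3 st.py|cut -c1-40,130-190
python3 - <<'E'
from st import *
save("side","s6");a=np.load("pics/s6.npz")["im"];b=np.load("pics/s4.npz")["im"]
for n in("s4","s6"):
    g=np.load(f"pics/{n}.npz")["im"].astype(int).sum(2)//3
    print(n,"rear, z36:",[(x,[int(cv2.getRectSubPix(g.astype(np.float32),(1,1),proj(n,stage.W(SP,(x,y,z))))[0,0]) for y,z in((4.5,33),(4.5,36),(0,36))]) for x in range(-30,16,3)])
E
```

```text
stage xyz mm [-83.5  -7.   35.4] tool ax[ 0.4 -0.1  0.4] t 18.8 open 0.0003 clear [0.154, 0.073, 0.12
stage xyz mm [-82.7  -7.1  35.4] tool ax[0.1 0.3 0.5] t 18.9 open -0.0001 clear [0.154, 0.073, 0.127]
stage xyz mm [-81.7  -7.   35.4] tool ax[-0.1 -0.3 -0.3] t 19.1 open -0.0003 clear [0.154, 0.073, 0.1
s4 rear, z36: [(-30, [182, 222, 245]), (-27, [185, 227, 245]), (-24, [173, 217, 239]), (-21, [157, 188, 189]), (-18, [144, 149, 139]), (-15, [143, 143, 134]), (-12, [141, 139, 133]), (-9, [142, 141, 134]), (-6, [144, 141, 133]), (-3, [138, 138, 134]), (0, [123, 134, 128]), (3, [109, 126, 112]), (6, [100, 100, 104]), (9, [93, 96, 104]), (12, [89, 90, 101]), (15, [94, 91, 99])]
s6 rear, z36: [(-30, [171, 214, 244]), (-27, [180, 225, 245]), (-24, [174, 215, 240]), (-21, [159, 187, 187]), (-18, [144, 151, 138]), (-15, [142, 143, 136]), (-12, [141, 141, 136]), (-9, [144, 141, 135]), (-6, [142, 141, 134]), (-3, [143, 141, 133]), (0, [144, 143, 134]), (3, [142, 141, 134]), (6, [135, 139, 134]), (9, [108, 125, 125]), (12, [89, 99, 113]), (15, [93, 90, 101])]
```

```bash
for k in 1; do python3 -m pendant '[[0.014,0.015,0,0,0,0],[0,0,0,0,0,0]]' >/dev/null; python3 st.py|cut -c1-40,130-170; done; python3 -m pendant '[[0.014,0.015,0,0,0,0],[0,0,0,0,0,0]]' >/dev/null; python3 st.py|cut -c1-40,130-170;  python3 -m pendant '[[0.007,0.0075,0,0,0,0],[0,0,0,0,0,0]]' >/dev/null; python3 st.py|cut -c1-40,130-170
python3 - <<'E'
from st import *
save("side","s7")
for n in("s6","s7"):
    g=np.load(f"pics/{n}.npz")["im"].astype(int).sum(2)//3
    print(n,[(x,[int(cv2.getRectSubPix(g.astype(np.float32),(1,1),proj(n,stage.W(SP,(x,y,z))))[0,0]) for y,z in((4.5,33),(4.5,36))]) for x in range(-2,18,2)])
E
```

```text
stage xyz mm [-80.6  -7.   35.4] tool ax[ 0.9 -0.4 -0.3] t 19.4 open -0.0 clear [
stage xyz mm [-79.6  -7.   35.4] tool ax[-0.8  0.1 -0.3] t 19.6 open -0.0 clear [
stage xyz mm [-79.1  -7.   35.4] tool ax[-0.7  0.1  0.5] t 19.8 open -0.0003 clea
s6 [(-2, [143, 142]), (0, [144, 143]), (2, [142, 144]), (4, [141, 139]), (6, [135, 139]), (8, [118, 132]), (10, [98, 116]), (12, [89, 99]), (14, [91, 90]), (16, [95, 92])]
s7 [(-2, [140, 142]), (0, [141, 142]), (2, [141, 142]), (4, [141, 140]), (6, [136, 138]), (8, [121, 137]), (10, [104, 125]), (12, [91, 103]), (14, [92, 94]), (16, [95, 95])]
```

```bash
P='[[0.007,0.0075,0,0,0,0],[0,0,0,0,0,0]]'; python3 -m pendant '[[0.007,0.0075,0,0,0,0],[0,0,0,0,0,0]]' >/dev/null; python3 st.py|cut -c1-40,130-170; python3 -m pendant '[[0.007,0.0075,0,0,0,0],[0,0,0,0,0,0]]' >/dev/null; python3 st.py|cut -c1-40,130-170; python3 -m pendant '[[0.007,0.0075,0,0,0,0],[0,0,0,0,0,0]]' >/dev/null; python3 st.py|cut -c1-40,130-170
python3 - <<'E'
from st import *
save("side","s8")
for n in("s8",):
    g=np.load(f"pics/{n}.npz")["im"].astype(int).sum(2)//3
    print(n,[(x,[int(cv2.getRectSubPix(g.astype(np.float32),(1,1),proj(n,stage.W(SP,(x,y,z))))[0,0]) for y,z in((4.5,33),(4.5,36))]) for x in range(-2,18,2)])
    for x in range(-80,-55,3): print(x,[int(cv2.getRectSubPix(g.astype(np.float32),(1,1),proj(n,stage.W(SP,(x,y,36))))[0,0]) for y in range(-14,16,3)])
E
```

```text
stage xyz mm [-78.8  -7.1  35.3] tool ax[-0.6 -0.9  0.5] t 20.1 open 0.0004 clear
stage xyz mm [-78.5  -7.1  35.3] tool ax[-0.6 -0.4  0.5] t 20.2 open -0.0001 clea
stage xyz mm [-78.3  -7.1  35.2] tool ax[-1.4 -0.3  1. ] t 20.4 open -0.0001 clea
s8 [(-2, [141, 141]), (0, [142, 141]), (2, [140, 143]), (4, [141, 141]), (6, [136, 140]), (8, [121, 137]), (10, [104, 124]), (12, [89, 101]), (14, [91, 92]), (16, [97, 94])]
-80 [92, 79, 56, 38, 43, 115, 179, 200, 201, 200]
-77 [83, 90, 80, 60, 59, 108, 175, 197, 202, 201]
-74 [75, 85, 91, 87, 90, 127, 179, 196, 197, 198]
-71 [114, 116, 104, 101, 103, 124, 147, 156, 160, 163]
-68 [177, 193, 163, 128, 120, 123, 129, 122, 114, 113]
-65 [216, 224, 227, 189, 144, 134, 138, 133, 119, 111]
-62 [222, 225, 236, 233, 198, 169, 151, 140, 127, 113]
-59 [222, 226, 237, 242, 238, 227, 196, 149, 127, 114]
-56 [222, 228, 238, 244, 244, 241, 218, 176, 147, 122]
```

The bar is home: advance stalls at a face position of about -68 mm, the force rises gently to 1.4 N, and the rear edge no longer moves. I'll back off and plan the approach to the knob.

```bash
python3 -m pendant '[[0.007,0.0075,0,0,0,0],[0,0,0,0,0,0]]' >/dev/null; python3 st.py|cut -c1-40,130-170; python3 -m pendant '[[-0.07,-0.073,0,0,0,0],[-0.14,-0.146,0,0,0,0],[-0.14,-0.146,0,0,0,0],[0,0,0.2,0,0,0],[0,0,0,0,0,0]]' >/dev/null; python3 log.py; python3 st.py
cat > oE.py <<'E'
from oC import *
from multiprocessing import Pool
q0=np.array(data()[-1][0]);N=[12,12,12]
def go(a):
    seed,yaw=a;rng=np.random.default_rng(seed);r=toolR(0,1)*R.from_euler("z",yaw,degrees=True)
    p=stage.W(SP,(0,0,150));Rt=r.as_matrix()
    def final(q,Rm,pt): return list((30*(pt[-1]-p)).T)+list((8*(Rm-Rt).reshape(len(q),-1)).T)+[3*np.maximum(q[:,2]-1.40,0),3*np.minimum(q[:,2]-1.34,0)]
    J,Rm,pt=fkb(q0[None]);x=np.r_[(p-pt[-1][0])/.05,(r*R.from_matrix(Rm[0]).inv()).as_rotvec()/np.radians(6)]/36
    x=np.tile(x,3)+rng.normal(0,.2,18)*(seed>0);x[[0,1,2]]+=[-.25,.25,.2];x[[12,13,14]]-=[-.25,.25,.2]
    c,x=solve((q0,N,x,final,60));return c,x,yaw
if __name__=="__main__":
    with Pool(4) as P4: r=sorted(P4.imap_unordered(go,[(s,y) for s in range(4) for y in(-60,-90,-120)]),key=lambda t:t[0])
    print([(round(float(t[0]),4),t[2]) for t in r])
    for t in r[:3]:
        x=t[1].round(2);print(t[2],x.tolist());show(q0,x,N);q=rollb(q0,x[None],N)[-1][0]
        Q=rollb(q,np.array([[[0,0,-.25,0,0,0],[0,0,0,0,0,-1]]]),[6,30])
        for k in Q[2::3]: print("  turn",k[0].round(2),clear(k[0]))
E
ZMIN=.05 python3 oE.py
```

```text
stage xyz mm [-78.1  -7.1  35.1] tool ax[-4.1 -0.1  1.7] t 20.7 open 0.0004 clear
t 21.2 q [-2.113, 0.778, 1.204, 2.123, -0.578, 0.819, 1.79] p [0.2816, 0.3775, 0.0466] R [-0.3888, 0.9085, -0.136, 0.0702] F [0.2, 0.5, 0.0] M [0.23, 0.21, 0.01]
stage xyz mm [-101.7   -6.5   46.6] tool axes x,y,z in stage [[-1.0, 0.01, -0.02], [0.01, 0.95, -0.3], [0.02, -0.3, -0.95]] F stage [0.5 0.2 0. ] t 21.2 open 0.0002 clear [0.166, 0.062, 0.108] q [-2.11  0.78  1.2   2.12 -0.58  0.82  1.79]
[(0.3678, -60), (0.3681, -90), (0.369, -120), (0.3785, -120), (0.4157, -60), (0.4235, -60), (0.4852, -60), (0.7671, -90), (0.9303, -90), (1.0117, -90), (1.7345, -120), (1.9666, -120)]
-60 [[-0.06, 0.04, 0.54, -0.42, 0.11, 0.24], [-0.22, 0.23, -0.21, 0.18, 0.21, -0.51], [0.37, -0.09, -0.19, 0.27, -0.33, -0.25]]
[-2.23  0.73  1.39  1.85 -0.26  1.33  1.81] (0.456, 0.098, 0.215) (0.496, 0.251, 0.513) [0. 0. 0.] [ 0.22 -0.41 -0.88]
[-2.21  0.69  1.4   1.55 -0.03  1.76  1.99] (0.448, 0.118, 0.38) (0.526, 0.321, 0.638) [0. 0. 0.] [ 0.24 -0.6  -0.77]
[-2.06  0.79  1.32  1.45 -0.38  1.91  1.76] (0.448, 0.214, 0.318) (0
[... 2751 characters left out ...]
2 -0.08 -0.9 ]
[-2.09  1.03  1.4   1.79 -1.04  1.55  2.02] (0.477, 0.278, 0.101) (0.552, 0.259, 0.429) [0. 0. 0.] [-0.2  -0.11 -0.97]
[-1.94  0.89  1.45  1.84 -0.89  1.29  2.68] (0.559, 0.108, 0.147) (0.56, 0.121, 0.484) [ 0.    -0.018  0.   ] [ 0.02 -0.03 -1.  ]
  turn [-1.9   0.95  1.34  1.9  -0.99  1.18  2.73] [0.117, 0.087, 0.213]
  turn [-1.9   1.06  1.43  1.89 -1.08  1.3   2.17] [0.117, 0.102, 0.213]
  turn [-1.88  1.15  1.5   1.88 -1.16  1.41  1.6 ] [0.114, 0.11, 0.213]
  turn [-1.87  1.23  1.57  1.88 -1.23  1.5   1.02] [0.111, 0.113, 0.213]
  turn [-1.86  1.29  1.62  1.9  -1.3   1.57  0.44] [0.109, 0.113, 0.213]
  turn [-1.86  1.35  1.68  1.92 -1.36  1.62 -0.15] [0.109, 0.112, 0.212]
```

```bash
sed -i 's/q\[:,2\]-1.40,0/q[:,2]-1.22,0/; s/q\[:,2\]-1.34,0/q[:,2]-1.15,0/; s/range(4) for y in(-60,-90,-120)/range(4) for y in(-60,-90)/; s/r\[:3\]/r[:2]/; s/0,0,150/0,0,135/' oE.py; ZMIN=.05 python3 oE.py
```

```text
[(0.3946, -60), (0.4282, -60), (0.4309, -60), (0.4856, -60), (0.696, -90), (0.7828, -90), (0.8406, -90), (0.8809, -90)]
-60 [[-0.17, 0.26, 0.29, -0.27, 0.19, 0.13], [-0.03, 0.25, 0.05, 0.1, 0.03, -0.16], [0.33, -0.33, -0.21, 0.28, -0.11, -0.43]]
[-2.14  0.8   1.23  1.81 -0.44  1.27  1.72] (0.477, 0.171, 0.137) (0.52, 0.29, 0.45) [0. 0. 0.] [ 0.15 -0.34 -0.93]
[-2.06  0.84  1.15  1.45 -0.38  1.69  1.72] (0.491, 0.262, 0.226) (0.585, 0.4, 0.519) [0. 0. 0.] [ 0.08 -0.49 -0.87]
[-1.95  0.9   1.12  1.24 -0.5   1.8   1.61] (0.535, 0.322, 0.241) (0.633, 0.433, 0.544) [0. 0. 0.] [ 0.02 -0.44 -0.9 ]
[-1.84  0.96  1.09  1.01 -0.63  1.9   1.45] (0.579, 0.382, 0.256) (0.678, 0.466, 0.567) [0. 0. 0.] [-0.04 -0.38 -0.92]
[-1.9   0.85  1.2   1.48 -0.67  1.53  1.48] (0.578, 0.239, 0.193) (0.639, 0.277, 0.523) [0. 0. 0.] [-0.05 -0.2  -0.98]
[-1.82  0.79  1.26  1.8  -0.8   1.21  1.56] (0.578, 0.098, 0.131) (0.587, 0.101, 0.468) [ 0.    -0.027  0.   ] [-0.01 -0.03 -1.  ]
  turn [-1.77  0.86  1.17  1.86 -0.89  1.1   1.61] [0.086, 0.074, 0.232]
  turn [-1.8   0.96  1.27  1.86 -1.01  1.19  1.08] [0.093, 0
[... 903 characters left out ...]
 0.   -0.4  -0.92]
[-1.88  0.85  1.25  1.46 -0.64  1.54  1.39] (0.595, 0.208, 0.213) (0.646, 0.257, 0.543) [0. 0. 0.] [-0.01 -0.21 -0.98]
[-1.84  0.78  1.26  1.82 -0.79  1.18  1.54] (0.575, 0.098, 0.13) (0.578, 0.103, 0.467) [ 0.    -0.028  0.   ] [ 0.   -0.02 -1.  ]
  turn [-1.78  0.85  1.16  1.88 -0.88  1.07  1.6 ] [0.089, 0.07, 0.229]
  turn [-1.82  0.95  1.27  1.87 -1.    1.17  1.06] [0.097, 0.087, 0.23]
  turn [-1.83  1.04  1.36  1.87 -1.09  1.26  0.51] [0.101, 0.098, 0.23]
  turn [-1.84  1.13  1.44  1.88 -1.18  1.35 -0.06] [0.104, 0.106, 0.23]
  turn [-1.84  1.21  1.51  1.88 -1.25  1.42 -0.65] [0.105, 0.111, 0.23]
  turn [-1.85  1.28  1.57  1.89 -1.31  1.49 -1.25] [0.106, 0.115, 0.228]
```

```bash
python3 -m pendant '[[-0.34,0.52,0.58,-0.54,0.38,0.26],[-0.34,0.52,0.58,-0.54,0.38,0.26],[-0.34,0.52,0.58,-0.54,0.38,0.26],[-0.34,0.52,0.58,-0.54,0.38,0.26],[-0.34,0.52,0.58,-0.54,0.38,0.26],[-0.34,0.52,0.58,-0.54,0.38,0.26],[-0.06,0.5,0.1,0.2,0.06,-0.32],[-0.06,0.5,0.1,0.2,0.06,-0.32],[-0.06,0.5,0.1,0.2,0.06,-0.32],[-0.06,0.5,0.1,0.2,0.06,-0.32],[-0.06,0.5,0.1,0.2,0.06,-0.32],[-0.06,0.5,0.1,0.2,0.06,-0.32],[0,0,0,0,0,0]]' >/dev/null; python3 log.py; python3 st.py
python3 - <<'E'
from st import *
q0=np.array(data()[-1][0]);r=toolR(0,1)*R.from_euler("z",-60,degrees=True);p=stage.W(SP,(0,0,135))
J,Rm,pt=fkb(q0[None]);x=np.r_[(p-pt[-1][0])/.05,(r*R.from_matrix(Rm[0]).inv()).as_rotvec()/np.radians(6)]
x=(x/8).round(3);print(x.tolist());show(q0,x,[8]) if 0 else None
for q in rollb(q0,x[None,None],[8]): print(q[0].round(2),clear(q[0]),nl(pts(q[0])["tcp"]))
E
```

```text
t 22.5 q [-1.827, 0.97, 1.071, 0.996, -0.643, 1.893, 1.446] p [0.1619, 0.6848, 0.2495] R [-0.404, 0.8947, -0.1611, -0.1014] F [-0.5, -0.5, -0.4] M [0.38, -0.04, 0.04]
stage xyz mm [ 40.7 291.  249.5] tool axes x,y,z in stage [[-0.95, 0.0, 0.31], [-0.06, 0.98, -0.21], [-0.31, -0.22, -0.93]] F stage [-0.8 -0.  -0.4] t 22.5 open 0.0004 clear [0.1, 0.207, 0.329] q [-1.83  0.97  1.07  1.   -0.64  1.89  1.45]
[0.461, -0.572, -0.286, 0.424, -0.187, -0.653]
[-1.89  0.89  1.14  1.3  -0.64  1.68  1.47] [0.117, 0.198, 0.273] (0.576, 0.311, 0.22)
[-1.93  0.83  1.21  1.53 -0.66  1.49  1.48] [0.124, 0.151, 0.233] (0.566, 0.236, 0.191)
[-1.93  0.78  1.27  1.72 -0.7   1.32  1.51] [0.124, 0.096, 0.212] (0.557, 0.162, 0.162)
[-1.88  0.74  1.3   1.89 -0.77  1.16  1.56] [0.114, 0.04, 0.203] (0.548, 0.088, 0.134)
```

```bash
cat > tr.py <<'E'
from st import *
def track(q,p,r,n):
    q=np.array(q);p0=fkb(q[None])[2][-1][0];r0=R.from_matrix(fkb(q[None])[1][0]);w=(r*r0.inv()).as_rotvec();print("row",np.r_[(p-p0)/.05/n,w/np.radians(6)/n].round(3).tolist(),"x",n)
    for i in range(1,n+1):
        pt=p0+(p-p0)*i/n;rt=R.from_rotvec(w*i/n)*r0
        for _ in range(4):
            J,Rm,k=fkb(q[None]);e=np.r_[pt-k[-1][0],(rt*R.from_matrix(Rm[0]).inv()).as_rotvec()];q=q+np.linalg.pinv(J[0])@e
        if i%4==0 or i==n: print(q.round(2),clear(q))
    return q
E
python3 - <<'E'
from tr import *
q0=np.array(data()[-1][0])
for yaw in(-60,-45,-80):
  r=toolR(0,1)*R.from_euler("z",yaw,degrees=True)
  print(yaw);q=track(q0,stage.W(SP,(0,80,125)),r,8); q=track(q,stage.W(SP,(0,0,118)),r,4);q=track(q,stage.W(SP,(0,0,75)),r,4); q=track(q,stage.W(SP,(0,0,75)),R.from_euler("z",-80,degrees=True)*r,16)
E
```

```text
-60
row [0.315, -0.435, -0.311, 0.424, -0.187, -0.653] x 8
[-1.94  0.86  1.19  1.47 -0.69  1.52  1.42] [0.127, 0.177, 0.256]
[-1.96  0.79  1.27  1.83 -0.83  1.18  1.45] [0.133, 0.09, 0.215]
row [0.292, -0.274, -0.035, -0.0, -0.0, -0.0] x 4
[-1.84  0.77  1.26  1.87 -0.81  1.14  1.58] [0.103, 0.048, 0.22]
row [0.0, 0.0, -0.215, 0.0, -0.0, 0.0] x 4
[-1.81  0.81  1.2   1.9  -0.87  1.08  1.62] [0.095, 0.056, 0.22]
row [0.0, 0.0, -0.0, -0.0, 0.0, -0.833] x 16
[-1.83  0.87  1.26  1.9  -0.93  1.13  1.32] [0.101, 0.067, 0.22]
[-1.85  0.93  1.32  1.9  -0.99  1.18  1.02] [0.105, 0.076, 0.22]
[-1.86  0.99  1.38  1.9  -1.05  1.24  0.71] [0.108, 0.084, 0.22]
[-1.86  1.04  1.43  1.9  -1.1   1.29  0.4 ] [0.11, 0.09, 0.22]
-45
row [0.315, -0.435, -0.311, 0.402, -0.244, -0.961] x 8
[-1.94  0.87  1.21  1.47 -0.72  1.54  1.31] [0.127, 0.179, 0.256]
[-1.98  0.84  1.32  1.83 -0.88  1.22  1.23] [0.136, 0.097, 0.215]
row [0.292, -0.274, -0.035, -0.0, -0.0, -0.0] x 4
[-1.86  0.82  1.31  1.87 -0.86  1.18  1.36] [0.107, 0.057, 0.22]
row [0.0, 0.0, -0.215, -0.0, 0.0, 0.0] x 4
[-1.83  0.85  1.25  1.9  -0.92  1.1
[... 353 characters left out ...]
435, -0.311, 0.445, -0.109, -0.242] x 8
[-1.94  0.83  1.16  1.47 -0.65  1.49  1.57] [0.127, 0.174, 0.256]
[-1.94  0.73  1.2   1.83 -0.75  1.13  1.74] [0.127, 0.079, 0.215]
row [0.292, -0.274, -0.035, -0.0, 0.0, 0.0] x 4
[-1.82  0.71  1.19  1.87 -0.74  1.1   1.87] [0.097, 0.036, 0.22]
row [0.0, -0.0, -0.215, -0.0, -0.0, 0.0] x 4
[-1.78  0.75  1.12  1.9  -0.8   1.03  1.91] [0.087, 0.045, 0.22]
row [0.0, 0.0, -0.0, -0.0, -0.0, -0.833] x 16
[-1.81  0.81  1.2   1.9  -0.87  1.08  1.62] [0.095, 0.056, 0.22]
[-1.83  0.87  1.26  1.9  -0.93  1.13  1.32] [0.101, 0.067, 0.22]
[-1.85  0.93  1.32  1.9  -0.99  1.18  1.02] [0.105, 0.076, 0.22]
[-1.86  0.99  1.38  1.9  -1.05  1.24  0.71] [0.108, 0.084, 0.22]
```

```bash
python3 -m pendant '[[0.31,-0.43,-0.31,0.4,-0.24,-0.96],[0.31,-0.43,-0.31,0.4,-0.24,-0.96],[0.31,-0.43,-0.31,0.4,-0.24,-0.96],[0.32,-0.44,-0.31,0.4,-0.24,-0.96],[0.32,-0.44,-0.31,0.4,-0.24,-0.96],[0.32,-0.44,-0.31,0.4,-0.24,-0.96],[0.32,-0.44,-0.31,0.4,-0.25,-0.96],[0.32,-0.44,-0.31,0.4,-0.25,-0.96],[0,0,0,0,0,0]]' -0.3 >/dev/null; python3 log.py; python3 st.py
python3 - <<'E'
from tr import *
save("wrist","w5");save("top","t5")
for l in((0,0,.099),(.0,.0,.077)):print(proj("w5",stage.W(SP,np.array(l)*1000)))
from scipy import ndimage as nd
im=np.load("pics/top0.npz")["im"];print()
# refine knob centre in top0: dark ring (<120) near px
g=im.max(2)[225:310,225:335];m=(g<130);m[:,70:]=0;m[:25]=0
l,n=nd.label(m);k=np.argmax(nd.sum(m,l,range(1,n+1)))+1;ys,xs=np.where(l==k);print(len(xs),xs.min()+225,xs.max()+225,ys.min()+225,ys.max()+225)
for z in(.077,.088,.099):
    c=proj("top0",stage.W(SP,(0,0,z*1000)));e=[proj("top0",stage.W(SP,(18*np.cos(a),18*np.sin(a),z*1000))) for a in np.linspace(0,6.28,60)];e=np.array(e);print(z,np.round(c,1),e.min(0).round(1),e.max(0).round(1))
q0=np.array(data()[-1][0]);r=toolR(0,1)*R.from_euler("z",-45,degrees=True)
q=track(q0,stage.W(SP,(0,0,118)),r,4)
E
```

```text
t 23.4 q [-1.976, 0.836, 1.328, 1.841, -0.874, 1.22, 1.233] p [0.2886, 0.5008, 0.1237] R [-0.0116, 0.9999, -0.0027, -0.0034] F [0.0, -0.3, -0.2] M [0.03, -0.01, 0.04]
stage xyz mm [ -7.   72.7 123.7] tool axes x,y,z in stage [[-0.7, 0.71, 0.01], [0.71, 0.7, -0.01], [-0.01, 0.0, -1.0]] F stage [-0.2 -0.2 -0.2] t 23.4 open 0.0556 clear [0.136, 0.091, 0.209] q [-1.98  0.84  1.33  1.84 -0.87  1.22  1.23]
(np.float64(205.37123591355055), np.float64(336.2203018426442))
(np.float64(212.96892197170067), np.float64(313.67834728434076))

86 267 286 255 272
0.077 [275.8 263.9] [266.3 254.3] [285.3 273.5]
0.088 [275.8 263.3] [266.1 253.7] [285.4 273.1]
0.099 [275.7 262.8] [265.9 253. ] [285.5 272.7]
row [0.288, -0.225, -0.029, 0.013, -0.016, 0.022] x 4
[-1.86  0.82  1.31  1.87 -0.86  1.18  1.36] [0.107, 0.057, 0.22]
```

```bash
python3 -m pendant '[[0.29,-0.225,0,0.01,-0.016,0.02],[0.29,-0.225,0,0.01,-0.016,0.02],[0.29,-0.225,0,0.01,-0.016,0.02],[0.29,-0.225,0,0.01,-0.016,0.02],[0,0,0,0,0,0]]' >/dev/null; python3 log.py; python3 st.py
python3 - <<'E'
from tr import *
save("wrist","w6")
c=proj("w6",stage.W(SP,(0,0,99)));e=np.array([proj("w6",stage.W(SP,(18*np.cos(a),18*np.sin(a),99))) for a in np.linspace(0,6.28,100)])
print(c,e.min(0),e.max(0))
im=np.load("pics/w6.npz")["im"];x0,y0=int(c[0])-85,int(c[1])-75
o=cv2.resize(im[y0:y0+140,x0:x0+170],None,fx=4,fy=4,interpolation=cv2.INTER_CUBIC);
for p in e: cv2.circle(o,(int((p[0]-x0)*4),int((p[1]-y0)*4)),1,(255,0,0),-1)
print(x0,y0);cv2.imwrite("pics/c10.png",o[:,:,::-1])
E
```

```text
t 24.0 q [-1.86, 0.812, 1.317, 1.849, -0.857, 1.194, 1.358] p [0.3476, 0.4625, 0.1264] R [-0.0199, 0.9998, 0.002, 0.0019] F [-0.2, -0.5, 0.2] M [0.02, -0.0, -0.01]
stage xyz mm [  5.5   3.5 126.4] tool axes x,y,z in stage [[-0.71, 0.7, -0.0], [0.7, 0.71, 0.0], [0.01, 0.0, -1.0]] F stage [-0.5 -0.2  0.2] t 24.0 open 0.0553 clear [0.108, 0.059, 0.223] q [-1.86  0.81  1.32  1.85 -0.86  1.19  1.36]
(np.float64(270.7990336385374), np.float64(244.04978639432125)) [237.92395795 213.10260299] [303.62974763 273.1603299 ]
185 169
```

View pics/c10.png

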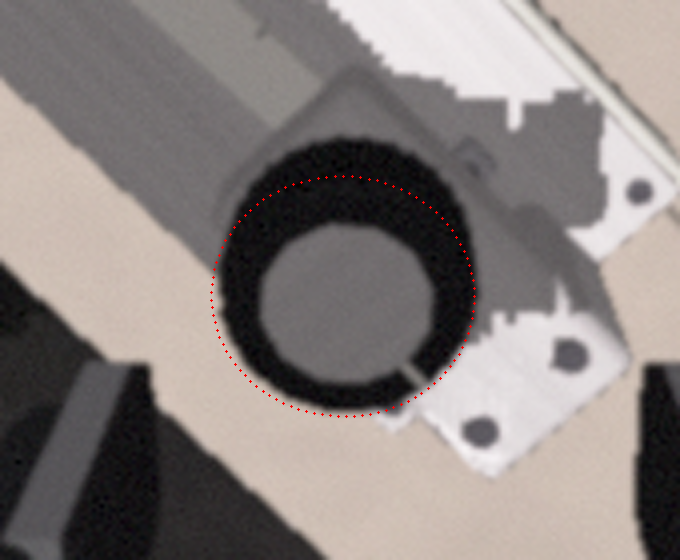

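Wrist crop: the knob cap centre is at (347,303), against a predicted (343,300), so the knob is within about 1 mm. The white mark is at (412,375), and the bar lies straight towards the upper left. I'll centre and descend.

```bash
python3 -m pendant '[[-0.02,-0.124,0,0,0,0],[0,0,-0.25,0,0,0],[0,0,-0.25,0,0,0],[0,0,-0.25,0,0,0],[0,0,-0.25,0,0,0],[0,0,0,0,0,0]]' >/dev/null; python3 log.py; python3 st.py; python3 -m pendant '[[0,0,0,0,0,0],[0,0,0,0,0,0],[0,0,0,0,0,0],[0,0,0,0,0,0],[0,0,0,0,0,0]]' 1; python3 st.py
```

```text
t 24.65 q [-1.83, 0.854, 1.245, 1.902, -0.922, 1.113, 1.405] p [0.3435, 0.4562, 0.073] R [-0.0207, 0.9998, 0.0003, -0.0003] F [0.4, 0.3, 0.1] M [-0.04, -0.0, 0.03]
stage xyz mm [-1.9  2.2 73. ] tool axes x,y,z in stage [[-0.71, 0.7, 0.0], [0.7, 0.71, 0.0], [0.0, 0.0, -1.0]] F stage [ 0.5 -0.1  0.1] t 24.6 open 0.0552 clear [0.101, 0.065, 0.218] q [-1.83  0.85  1.24  1.9  -0.92  1.11  1.41]
time_s: 25.15
position: [0.3451, 0.4558, 0.0759]
tool_rot: [-0.02, 1.0, 0.001, 0.001]
wrist_force: [-1.0, -5.3, 4.7]
opening: 0.0343
gripper_force: 60.4
stage xyz mm [-1.1  0.7 75.9] tool axes x,y,z in stage [[-0.71, 0.7, -0.0], [0.7, 0.71, 0.0], [0.0, 0.0, -1.0]] F stage [-4.5 -2.9  4.7] t 25.1 open 0.0343 clear [0.101, 0.064, 0.218] q [-1.83  0.85  1.25  1.9  -0.92  1.11  1.41]
```

```bash
cat > tq.py <<'E'
from tr import *
s=telemetry.get_state();e=R.from_euler("z",SP[2]).inv()*R.from_quat(s["tool_rot"]);m=e.as_matrix()
print("t",round(s["time_s"],2),"toolyaw(x axis, stage)",round(float(np.degrees(np.arctan2(m[1,0],m[0,0]))),1),"pos",(R.from_euler("z",SP[2]).inv().apply(s["position"]-np.r_[SP[:2],0])*1000).round(1),"F",s["wrist_force"].round(1),"Mz",s["torque"].round(3),"q3,q7",s["qpos"][[2,6]].round(2),"clr",clear(s["qpos"])[1],"open",round(s["opening"],4))
E
python3 tq.py; python3 -m pendant '[[0,0,0,0,0,-1],[0,0,0,0,0,-1],[0,0,0,0,0,-1],[0,0,0,0,0,-1]]' >/dev/null; python3 tq.py; python3 -m pendant '[[0,0,0,0,0,-1],[0,0,0,0,0,-1],[0,0,0,0,0,-1],[0,0,0,0,0,-1]]' >/dev/null; python3 tq.py; python3 -m pendant '[[0,0,0,0,0,-1],[0,0,0,0,0,-1],[0,0,0,0,0,-1],[0,0,0,0,0,0]]' >/dev/null; python3 tq.py
```

```text
t 25.15 toolyaw(x axis, stage) 135.5 pos [-1.1  0.7 75.9] F [-1.  -5.3  4.7] Mz [-1.3    0.263 -0.013] q3,q7 [1.25 1.41] clr 0.064 open 0.0343
t 25.55 toolyaw(x axis, stage) 111.3 pos [-0.7  1.  75.9] F [-1.  -2.9  3.3] Mz [-1.101  0.152  0.193] q3,q7 [1.32 1.04] clr 0.075 open 0.034
t 25.95 toolyaw(x axis, stage) 87.3 pos [-0.2  1.1 75.9] F [ 0.2 -4.   3.4] Mz [-0.885  0.129  0.189] q3,q7 [1.38 0.66] clr 0.084 open 0.0343
t 26.35 toolyaw(x axis, stage) 69.5 pos [ 0.1  1.  75.9] F [ 0.5 -3.1  3.3] Mz [-0.773 -0.083  0.104] q3,q7 [1.41 0.37] clr 0.087 open 0.0342
```

```bash
python3 -m pendant '[[0,0,0,0,0,0],[0,0,0,0,0,0],[0,0,0,0,0,0],[0,0,0,0,0,0]]' -0.3 >/dev/null; python3 tq.py
cat > mark.py <<'E'
from tr import *
import sys
def ring(n):
    g=np.load(f"pics/{n}.npz")["im"].astype(np.float32).min(2);c=(0,0)
    # find knob centre offset by maximizing mark contrast is overkill: report brightest angles over small radii
    best=[]
    A=np.radians(np.arange(-180,180,3))
    v=np.array([np.mean([cv2.getRectSubPix(g,(1,1),proj(n,stage.W(SP,(r*np.cos(a),r*np.sin(a),99))))[0,0] for r in(13.5,14.5,15.5)]) for a in A])
    k=np.argsort(-v)[:8];print(n,[(int(np.degrees(A[i]).round()),int(v[i])) for i in sorted(k)],"median",np.median(v))
if __name__=="__main__":
    for n in sys.argv[1:]:
        if not __import__("os").path.exists(f"pics/{n}.npz"): save("wrist",n)
        ring(n)
E
python3 mark.py w6 w7
```

```text
t 26.75 toolyaw(x axis, stage) 69.6 pos [-0.2  2.4 75.3] F [0.2 0.8 0.3] Mz [0.011 0.06  0.022] q3,q7 [1.4  0.37] clr 0.088 open 0.0555
w6 [(-66, 19), (-36, 20), (-33, 20), (-30, 19), (-9, 49), (-6, 101), (-3, 104), (0, 55)] median 15.771873
w7 [(-174, 25), (-159, 25), (-156, 26), (-153, 26), (-69, 47), (-66, 104), (-63, 92), (-60, 32)] median 12.288467
```

```bash
python3 -m pendant '[[0.02,-0.02,0,0,0,1],[0,0,0,0,0,1],[0,0,0,0,0,1],[0,0,0,0,0,1],[0,0,0,0,0,1],[0,0,0,0,0,1],[0,0,0,0,0,1],[0,0,0,0,0,1],[0,0,0,0,0,1],[0,0,0,0,0,1],[0,0,0,0,0,1],[0,0,0,0,0,0]]' >/dev/null; python3 tq.py; python3 -m pendant '[[0,0,0,0,0,0],[0,0,0,0,0,0],[0,0,0,0,0,0],[0,0,0,0,0,0]]' 1 >/dev/null; python3 tq.py; python3 -m pendant '[[0,0,0,0,0,-1],[0,0,0,0,0,-1],[0,0,0,0,0,-0.5]]' >/dev/null; python3 tq.py
```

```text
t 28.0 toolyaw(x axis, stage) 135.5 pos [-0.4  0.6 75.7] F [-0.4 -0.5 -0.8] Mz [-0.062 -0.017 -0.004] q3,q7 [1.21 1.38] clr 0.057 open 0.0552
t 28.4 toolyaw(x axis, stage) 135.5 pos [-0.7  0.1 75.8] F [-1.3 -1.1  6.3] Mz [-0.367  0.383 -0.   ] q3,q7 [1.21 1.38] clr 0.057 open 0.0341
t 28.7 toolyaw(x axis, stage) 120.3 pos [-0.6  0.2 75.7] F [-1.9 -1.4  5.6] Mz [-0.338  0.353  0.231] q3,q7 [1.26 1.15] clr 0.066 open 0.0344
```

```bash
sed -i 's/print("t"/print("%.1f"%s["time_s"],"yaw %.1f Mz %.3f Fz %.1f"%(np.degrees(np.arctan2(m[1,0],m[0,0])),s["torque"][2],s["wrist_force"][2]),"q3 %.2f"%s["qpos"][2]) if __import__("sys").argv[1:] else print("t"/' tq.py
for i in 1; do python3 -m pendant '[[0,0,0,0,0,-0.6]]' >/dev/null; python3 tq.py 1; python3 -m pendant '[[0,0,0,0,0,-0.6]]' >/dev/null; python3 tq.py 1; python3 -m pendant '[[0,0,0,0,0,-0.6]]' >/dev/null; python3 tq.py 1; python3 -m pendant '[[0,0,0,0,0,-0.6]]' >/dev/null; python3 tq.py 1; done
```

```text
28.8 yaw 116.8 Mz 0.178 Fz 4.5 q3 1.27
28.9 yaw 113.2 Mz 0.202 Fz 4.2 q3 1.29
29.0 yaw 109.6 Mz 0.208 Fz 4.8 q3 1.30
29.1 yaw 106.0 Mz 0.182 Fz 4.7 q3 1.31
```

```bash
python3 -m pendant '[[0,0,0,0,0,-0.6]]' >/dev/null; python3 tq.py 1; python3 -m pendant '[[0,0,0,0,0,-0.6]]' >/dev/null; python3 tq.py 1; python3 -m pendant '[[0,0,0,0,0,-0.6]]' >/dev/null; python3 tq.py 1; python3 -m pendant '[[0,0,0,0,0,-0.6]]' >/dev/null; python3 tq.py 1
```

```text
29.2 yaw 102.4 Mz 0.227 Fz 4.2 q3 1.32
29.3 yaw 98.8 Mz 0.162 Fz 5.2 q3 1.33
29.4 yaw 95.2 Mz 0.192 Fz 4.3 q3 1.34
29.5 yaw 91.6 Mz 0.252 Fz 4.9 q3 1.35
```

```bash
python3 -m pendant '[[0,0,0,0,0,-0.6]]' >/dev/null; python3 tq.py 1; python3 -m pendant '[[0,0,0,0,0,-0.6]]' >/dev/null; python3 tq.py 1; python3 -m pendant '[[0,0,0,0,0,-0.6]]' >/dev/null; python3 tq.py 1; python3 -m pendant '[[0,0,0,0,0,-0.6]]' >/dev/null; python3 tq.py 1
```

```text
29.6 yaw 88.0 Mz 0.225 Fz 4.6 q3 1.36
29.7 yaw 84.4 Mz 0.235 Fz 4.2 q3 1.36
29.8 yaw 80.8 Mz 0.297 Fz 4.6 q3 1.37
29.9 yaw 77.2 Mz 0.267 Fz 5.0 q3 1.38
```

```bash
python3 -m pendant '[[0,0,0,0,0,-0.6]]' >/dev/null; python3 tq.py 1; python3 -m pendant '[[0,0,0,0,0,-0.6]]' >/dev/null; python3 tq.py 1; python3 -m pendant '[[0,0,0,0,0,-0.6]]' >/dev/null; python3 tq.py 1
```

```text
30.0 yaw 73.6 Mz 0.266 Fz 2.9 q3 1.38
30.1 yaw 70.0 Mz 0.237 Fz 4.5 q3 1.39
30.2 yaw 66.4 Mz 0.295 Fz 4.3 q3 1.39
```

```bash
python3 -m pendant '[[0,0,0,0,0,-0.6]]' >/dev/null; python3 tq.py 1; python3 -m pendant '[[0,0,0,0,0,-0.6]]' >/dev/null; python3 tq.py 1
```

```text
30.3 yaw 62.8 Mz 0.238 Fz 3.5 q3 1.40
30.4 yaw 59.2 Mz 0.293 Fz 3.6 q3 1.40
```

```bash
python3 -m pendant '[[0,0,0,0,0,-0.6]]' >/dev/null; python3 tq.py 1; python3 -m pendant '[[0,0,0,0,0,-0.6]]' >/dev/null; python3 tq.py 1
```

```text
30.5 yaw 55.6 Mz 0.303 Fz 3.1 q3 1.41
30.6 yaw 52.0 Mz 0.273 Fz 3.1 q3 1.41
```

```bash
python3 -m pendant '[[0,0,0,0,0,-0.6]]' >/dev/null; python3 tq.py 1; python3 -m pendant '[[0,0,0,0,0,-0.6]]' >/dev/null; python3 tq.py 1
```

```text
30.7 yaw 48.4 Mz 0.115 Fz 3.7 q3 1.41
30.8 yaw 44.7 Mz -0.090 Fz 3.2 q3 1.42
```

```bash
python3 -m pendant '[[0,0,0,0,0,-0.6]]' >/dev/null; python3 tq.py 1; python3 -m pendant '[[0,0,0,0,0,-0.6]]' >/dev/null; python3 tq.py 1; python3 -m pendant '[[0,0,0,0,0,-0.4]]' >/dev/null; python3 tq.py 1
```

```text
30.9 yaw 41.1 Mz -0.022 Fz 3.9 q3 1.42
31.0 yaw 37.6 Mz 0.221 Fz 2.3 q3 1.42
31.1 yaw 35.2 Mz 0.271 Fz 2.1 q3 1.42
```

The moment fell below zero and jumped back up, which is one click. I'll release, check the mark and lift away.

```bash
python3 -m pendant '[[0,0,0,0,0,0],[0,0,0,0,0,0],[0,0,0,0,0,0],[0,0,0,0,0,0]]' -0.3 >/dev/null; python3 tq.py; python3 mark.py w8; python3 -m pendant '[[0,0,0.25,0,0,0],[0,0,0.25,0,0,0],[0,0,0.25,0,0,0],[0,0,0.25,0,0,0],[0,0,0,0,0,0]]' >/dev/null; python3 tq.py; python3 mark.py w9
python3 - <<'E'
from st import *
save("side","s9");n="s9"
g=np.load(f"pics/{n}.npz")["im"].astype(int).sum(2)//3
print([(x,[int(cv2.getRectSubPix(g.astype(np.float32),(1,1),proj(n,stage.W(SP,(x,y,z))))[0,0]) for y,z in((4.5,33),(4.5,36))]) for x in range(-2,18,2)])
for x in list(range(-80,-60,2))+list(range(-56,-26,8)): print(x,[int(cv2.getRectSubPix(g.astype(np.float32),(1,1),proj(n,stage.W(SP,(x,y,36))))[0,0]) for y in range(-14,16,2)])
E
```

```text
t 31.5 toolyaw(x axis, stage) 35.3 pos [-0.6  0.5 75.2] F [-0.2 -0.5  0. ] Mz [-0.002 -0.009 -0.023] q3,q7 [ 1.42 -0.22] clr 0.09 open 0.0558
w8 [(-165, 47), (-162, 105), (-159, 99), (-156, 48), (-150, 33), (-147, 36), (-144, 34), (-141, 34)] median 14.273102
t 32.05 toolyaw(x axis, stage) 35.3 pos [  0.5   0.3 127.1] F [-0.2  0.1  0.6] Mz [ 0.049 -0.035  0.006] q3,q7 [ 1.43 -0.3 ] clr 0.074 open 0.0557
w9 [(-177, 27), (-174, 25), (-168, 28), (-165, 57), (-162, 101), (-159, 92), (-156, 50), (-150, 24)] median 16.579422
[(-2, [140, 135]), (0, [139, 133]), (2, [139, 137]), (4, [140, 136]), (6, [135, 136]), (8, [122, 133]), (10, [103, 120]), (12, [90, 101]), (14, [90, 91]), (16, [92, 92])]
-80 [197, 197, 198, 198, 197, 197, 196, 197, 197, 197, 198, 198, 198, 199, 199]
-78 [197, 198, 198, 199, 199, 198, 197, 197, 197, 198, 199, 201, 199, 199, 200]
-76 [197, 198, 198, 198, 199, 199, 197, 197, 198, 200, 200, 201, 200, 198, 198]
-74 [188, 189, 190, 191, 190, 192, 191, 190, 193, 196, 194, 195, 197, 196, 195]
-72 [162, 164, 164, 168, 168, 170, 170, 172, 173, 172, 175, 174, 178, 177, 180]
-70 [126, 133, 133, 137, 139, 142, 143, 141, 143, 141, 140, 140, 141, 143, 145]
-68 [108, 114, 120, 124, 126, 127, 130, 130, 130, 129, 123, 119, 114, 115, 115]
-66 [106, 109, 119, 128, 128, 128, 130, 132, 136, 135, 130, 123, 114, 109, 108]
-64 [106, 110, 119, 128, 132, 132, 132, 134, 135, 139, 138, 132, 124, 113, 109]
-62 [103, 107, 114, 124, 131, 132, 133, 134, 137, 140, 141, 136, 128, 117, 111]
-56 [107, 108, 115, 121, 125, 130, 133, 133, 136, 140, 142, 140, 130, 117, 110]
-48 [105, 107, 116, 128, 133, 135, 132, 132, 137, 139, 141, 138, 132, 118, 110]
-40 [106, 106, 114, 124, 129, 133, 132, 133, 134, 138, 141, 137, 128, 118, 112]
-32 [123, 117, 116, 124, 130, 134, 133, 133, 134, 136, 141, 139, 133, 122, 114]
```

```bash
python3 -c "
from cell import bot
print(bot.finish_job())"
```

```text
the job is handed in; nothing more can be done
None
```

I slid the bar home against the back stop (peak push about 4 N), turned the knob clockwise about 156° to its first click (read from the turning moment), and handed the job in at about 32 s with the bar clamped and the gripper clear.

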